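Wedge the self-closing supply cabinet open and fetch the varnish jar

ROBOT

A 6-joint arm with a two-finger parallel gripper is mounted at the origin on the work surface. World frame = base frame: x ahead of the robot, y to its left, z up, the work surface at z = 0. Lengths are in m, angles in rad, forces in N, time in s.
With the tool pointing down it reaches from about 0.35 to 0.775 m from the base axis. Payload 7.3 kg.
Tool frame: the origin (TCP) lies midway between the tips of the shut fingers; the grasp point (between the pads) lies 19 mm behind it (grip_depth is the distance from the TCP to the grasp point, in m); y points along the fingers, z is the direction in which the jaws open and shut, and the axes are right-handed (so a half turn about y gives the same grasp; the last joint's range is limited). The gripper opens to 92 mm and grips with 3 to 60 N. Pads are 19 mm wide; open, the fingers measure 130 mm over their backs; the gripper's body (75 mm by 190 mm) begins 47 mm behind the grasp point.
Start: joints at [-1.386, 0.342, 1.524, -0, 1.275, -0.146], TCP at [0.171, -0.497, 0.227] pointing down, gripper open.
Joint ranges: [-2.53, 2.53], [-0.77, 2.02], [0.04, 2.7], [-1, 4.14], [0.28, 2.66], [-3.11, 3.11]. Speed limits (rad/s): [2.57, 2.57, 3.14, 3.14, 3.14, 3.14].

INTERFACE

Orientations are given as a unit quaternion [x, y, z, w].
In Python, from workcell import * gives the robot as it stands.
- The arm moves only by the shell command python3 -m pendant 'ROWS' [OPENING] [FORCE]. ROWS is JSON, a list that holds one entry, the list of rows, each a list of 6 numbers: the shift along the tool's x, y, z as a fraction of full scale, then the turn, a rotation vector about the tool's x, y, z as a fraction of full scale. In form: [[[dx, dy, dz, wx, wy, wz], ...]]. A call has 1 to 20 rows; each row is the pose to reach, as a shift and turn from the pose commanded when the call began, along the tool's axes at that moment; what a row does not reach only later rows make up. Full scale, the value 1, is 0.2 m for a shift and pi/2 rad for a turn. A row lasts 1/10 s, in which the tool goes at most 50 mm and 8.59 degrees, less where a joint would pass 70% of its speed; a pose out of reach is approached as far as the arm can. A call with a number of a shift or a turn outside -1 to 1 is refused whole. A call with a gripper value outside its range is refused whole. OPENING is the opening, from 0 (shut) to 1 (fully open), set as the call begins (- or left out, the last holds). The fingers move at their own pace and stop on an object; FORCE is the grip in N (left out, the last holds). Time passes only in rows, so rows that repeat a pose let the fingers close. It gives the time, the measured TCP pose, the force and the opening at its end, in the units of the state.
- sense(): the state, without advancing time (a new reading comes with each control period).
- read_camera(name): name is "scene" or "side" or "wrist"; returns (picture, depth): 400x640x3 uint8, red, green, blue; 400x640 float32, m along the optical axis (not along the pixel's ray), 0 where there is no reading.
- get_calibration(name): a dict with "K" (3x3 intrinsics, pixels), "cam_to_world" (4x4, takes a point from camera to world coordinates); the wrist camera has in their place "hand_eye" (4x4, takes a point from camera to tool coordinates, whose origin is the TCP and whose axes are the tool frame's). Camera axes: x right, y down, z forward; pixel columns grow to the right and rows downward; lengths in m; the calibration is good to about 2 mm. The wrist camera is an equidistant fisheye: a pixel r from the principal point sees the ray r / f radians off the axis. A picture is of the moment at which its call begins: read the wrist's pose just before it. get_calibration takes no time and is no camera call.
- job_done(): hands the job in, once; it reports no verdict.
Trained networks look in the newest picture that a camera, given by its name, has taken for a name from the list of things; names that differ only in an ending like _2 or _b are one class to them, and where a whole thing is asked for, a point or a joint stands for the part that bears it (a point fixed in the world has none). Each returns a list of dicts, best first, with "conf" (0 to 1); they miss things now and then, are a little off and sometimes report something else, mostly with a low value. They report only what shows in the picture. A call takes as long as a camera call. They do not tell look-alikes from the thing itself.
- look_for(target, camera): "bbox" ([left, top, width, height] in pixels, round what is visible of it).
- cut_out(target, camera): "mask" (400x640 bool, what is visible of it) and "bbox" ([left, top, width, height] in pixels, round what is visible of it).
The state is a dict: "clock": time; "joint_positions": joint angles; "qd": joint speeds; "effort": joint torques, N m; "eef_pos": TCP position; "tcp_rot": TCP orientation; "ft_force": force on the tool from outside, world axes, zero at the start; "wrist_torque": the same for the moment, N m; "grip_width": finger opening in m.
Only numpy, scipy, OpenCV 4.12 (cv2) and the standard library are available. Lean on these libraries where they do the work, as an engineer would, in place of code of your own. Each camera call takes 0.05 s, during which the arm holds its last target.

TASK

The blue door of the small supply cabinet closes by itself: open it and prop it wide open, about square to the cabinet or wider, with the orange wedge on the table, so that it stays open with nobody holding it. Then take the amber varnish jar out and set it down gently, upright and wholly on the round cork mat, without tipping it over on the way. Leave the door resting against the wedge, and leave the yellow pot, the red bottle and the white tray where they are.

Things in the scene. Friction and masses are not known exactly. Their poses are not given: they have to be found in the camera images.
- cabinet: supply cabinet fixed on the table, grey with clear roof and back, 140 deep (x) x 220 wide (y) x 210 mm high, walls 12 mm. Origin: centre of its underside. Its front, own -x, is open behind the door, hinged on the right (-y) edge. Inner floor 12, ceiling 198 mm up. The roof stops 45 mm short of the front: a slot too narrow for the jar, but room for a gripper reaching in steeply.
- door (a joint): angle of the blue door, rad: 0 shut, growing as it swings towards the robot and right; 1.57 is square to the front, 2.0 its stop. A spring (0.06 N m shut, 0.12 N m at 2.0) closes it, slowed both ways by a damper of 2.4 N m s/rad: let go at 2.0 rad it drifts shut at 0.05 rad/s, passing 1.5 rad after about 11 s; opening it at 0.4 rad/s takes about 6 N at the tab.
- door_hinge (a point): the door's vertical hinge axis, at table height, in the middle plane of the panel. The panel is 14 mm thick, reaches 210 mm from here to its free edge, and hangs from 14 to 210 mm above the table. The point's axes turn with the door: +y runs along the panel to the free edge, +x is normal to it on its inner side (into the cabinet when shut).
- door_tab (a point): middle of the yellow pull tab upright on the door's top edge: 30 mm wide along the door, 10 mm thick, rising from 210 to 255 mm above the table (this point at 232 mm), 175 mm from the hinge axis. A finger fits behind it, above the roof and slot, to hook it and draw the door open.
- wedge: orange door wedge lying on the table, 130 long (x) x 90 wide (y), about 0.4 kg, made to be pushed. Its top slopes from 36 mm at the thick end (own -x, a flat upright face, black ribs on top) to 4 mm at the thin end (+x). Origin: centre of its underside. It starts thin end roughly to world -y, clear of the door's swing. About 40 mm of the thin end fits under the door, then the slope jams.
- jar: amber varnish jar with a white cap, closed, 52 mm across, 90 mm high, about 0.25 kg, standing upright on the cabinet floor its axis 36 to 54 mm behind the front plane, within 25 mm of the middle of its width. Origin: centre of its underside.
- mat: round cork mat fixed on the table left of the cabinet, 130 mm across, 6 mm thick. Origin: centre of its underside.
- pot: yellow plastic water pot, 130 mm across, 110 mm high, bystander; origin at the centre of its underside
- bottle: red paint bottle, 60 mm across, 160 mm high, bystander; origin at the centre of its underside
- tray: white paint tray 150 x 110 x 30 mm, bystander; origin at the centre of its underside
There are look-alikes about, which are no part of the job. Several things look just like the mat: the one meant starts farthest from the robot's base. There is more than one size of the jar; the one meant has the size given above.

How it is judged:
On the way, in this order (a step that is already met when the one before it is completed fails the run):
1. the door stands propped more than 1.25 rad open, at rest against the wedge lying flat on the table, the robot touching neither (value of joint door above 1.25 rad and velocity of joint door between -0.02 and 0.02 rad/s and contact force between wedge and door above 0.05 N and height (world z) of wedge below 0.012 m and angle between wedge's own z axis and vertical below 0.15 rad and contact force between each of the arm, the fingers and door below 0.05 N and contact force between the fingers and wedge below 0.05 N), for 0.5 s.
2. the jar is out of the cabinet, upright, with the door still propped by the wedge (horizontal distance between jar and cabinet above 0.16 m and angle between jar's own z axis and vertical below 0.6 rad and value of joint door above 1.25 rad and contact force between wedge and door above 0.05 N), for 0.1 s.
At the end, for the whole second after the job is handed in: The jar stands upright (within 0.1 rad) and at rest on the cork mat, its axis within 43 mm of the mat's centre; the door is at rest more than 1.25 rad (72 degrees) open, leaning on the wedge, which lies flat on the table; the robot has let go of everything (value of joint door above 1.25 rad and velocity of joint door between -0.02 and 0.02 rad/s and contact force between wedge and door above 0.05 N and height (world z) of wedge below 0.012 m and angle between wedge's own z axis and vertical below 0.15 rad and horizontal distance between jar and mat below 0.043 m and z of jar in the frame of mat between 0.003 and 0.012 m and angle between jar's own z axis and vertical below 0.1 rad and linear speed of jar below 0.02 m/s); the robot touches nothing.
It fails at once if the jar tips more than 0.7 rad (angle between jar's own z axis and vertical above 0.7 rad).
It fails at once if the jar is dropped or flung: faster than 1 m/s (linear speed of jar above 1 m/s).
It fails at once if the pot is moved more than 30 mm (distance of pot from where it was at the start of the episode above 0.03 m).
It fails at once if the bottle is moved more than 30 mm (distance of bottle from where it was at the start of the episode above 0.03 m).
It fails at once if the tray is moved more than 30 mm (distance of tray from where it was at the start of the episode above 0.03 m).
It also fails if it takes over 72 s, if anything falls off the work surface, if the arm or the gripper's body presses on something with over 40 N, if the wrist force passes 120 N, or if a joint passes its speed limit or range.

## Working session

There is one attempt and no reset: what is moved stays moved. The work goes in short steps, Python scripts to look and compute and a shell command to move; the robot and the scene stay as the last step left them, time stands still between calls to the robot, and variables do not carry over. Pictures are saved under pics/ and viewed, and the job is handed in when it is done.

```bash
ls; mkdir -p pics; python3 - <<'E'
from workcell import *
import cv2,numpy as np
print(sense())
for n in ["scene","side","wrist"]:
    p,d=read_camera(n); cv2.imwrite(f"pics/{n}0.png",p[...,::-1]); np.save(f"pics/{n}0.npy",d)
    c=get_calibration(n); print(n,{k:np.round(np.array(v),4).tolist() for k,v in c.items()})
E
```

```text
pics
{'clock': 0.0, 'joint_positions': array([-1.38600821e+00,  3.42716580e-01,  1.52501733e+00, -3.78481478e-05,
        1.27542669e+00, -1.45987445e-01]), 'qd': array([ 0.00168032, -0.00194381, -0.00177683,  0.0011944 ,  0.00067521,
        0.00119362]), 'effort': array([-3.75180180e-04, -4.31243777e+01, -2.44225109e+01,  7.19920266e-02,
        5.58947877e-02, -1.29730879e-04]), 'eef_pos': array([ 0.17044634, -0.49611902,  0.22604806]), 'tcp_rot': array([-0.11644177,  0.69801116, -0.69690316,  0.11639467]), 'ft_force': array([-0.15356218, -0.15260434,  0.8133769 ]), 'wrist_torque': array([-0.0330251 , -0.03409051, -0.03289508]), 'grip_width': 0.09218074178372855}
scene {'K': [[440.9653, 0.0, 319.1489], [0.0, 440.9653, 201.6085], [0.0, 0.0, 1.0]], 'cam_to_world': [[-0.9034, -0.4076, 0.133, 0.4327], [-0.4288, 0.8586, -0.2809, 0.4298], [0.0003, -0.3108, -0.9505, 1.3747], [0.0, 0.0, 0.0, 1.0]]}
side {'K': [[502.0226, 0.0, 321.9648], [0.0, 502.0226, 198.9532], [0.0, 0.0, 1.0]], 'cam_to_world': [[0.996, -0.0858, 0.0255, 0.5567], [-0.0887, -0.9067, 0.4124, -0.5313], [-0.0122, -0.413, -0.9107, 1.5147], [0.0, 0.0, 0.0, 1.0]]}
wrist {'K': [[309.7069, 0.0, 312.8341], [0.0, 309.7069, 201.3858], [0.0, 0.0, 1.0]], 'hand_eye': [[0.0003, 0.965, 0.2624, -0.0704], [0.0005, -0.2624, 0.965, -0.1571], [1.0, -0.0001, -0.0005, -0.0009], [0.0, 0.0, 0.0, 1.0]]}
```

View pics/scene0.png

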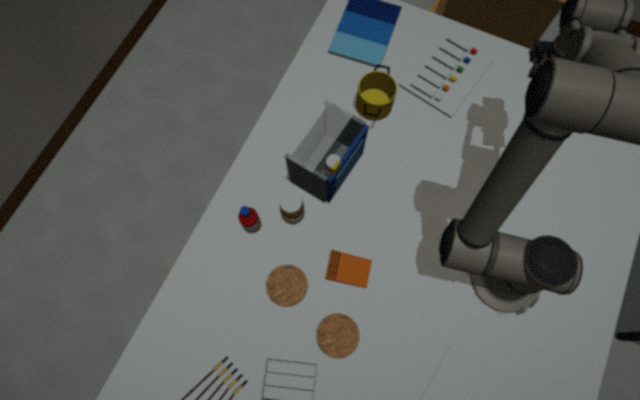

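View pics/side0.png

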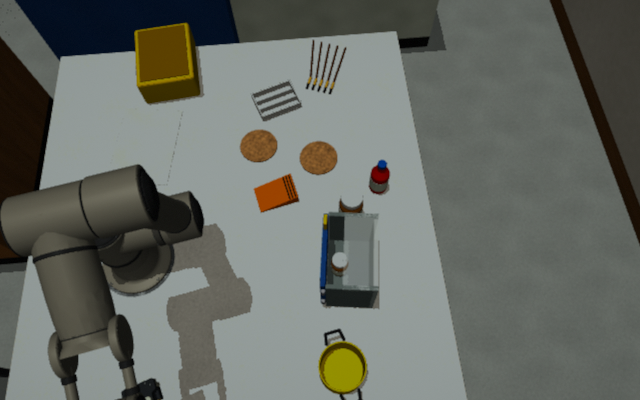

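View pics/wrist0.png

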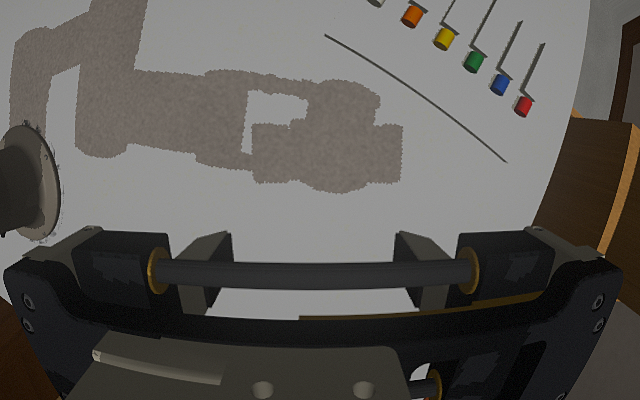

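The scene picture shows the cabinet around (328,155) with its blue door facing right, the wedge at (349,268) and mats at (287,285) and (337,335). The red bottle is at (249,218), a jar-like thing stands outside at (291,210), and there is a jar in the cabinet at about (335,163). Next I'll measure these.

```bash
cat > h.py <<'E'
from workcell import *
import cv2,numpy as np
from scipy.spatial.transform import Rotation as R
def cloud(name,d,c=None):
    c=c or get_calibration(name); K=np.array(c["K"])
    v,u=np.mgrid[0:400,0:640].astype(float)
    x=(u-K[0,2])/K[0,0]; y=(v-K[1,2])/K[1,1]
    if name=="wrist":
        r=np.hypot(x,y); s=np.where(r>1e-9,np.tan(np.minimum(r,1.5))/np.maximum(r,1e-9),1); x=x*s;y=y*s
        T=np.eye(4); st=sense(); T[:3,:3]=R.from_quat(st["tcp_rot"]).as_matrix(); T[:3,3]=st["eef_pos"]; T=T@np.array(c["hand_eye"])
    else: T=np.array(c["cam_to_world"])
    P=np.stack([x*d,y*d,d,np.ones_like(d)],-1)@T.T
    P=P[...,:3]; P[d<=0]=np.nan
    return P
def toolmove(dpos=None,tgt=None,q=None):
    pass
E
python3 - <<'E'
from h import *
for cam in ["scene","side"]:
    p,d=read_camera(cam); P=cloud(cam,d)
    for n in ["cabinet","door","wedge","jar","mat","pot","bottle","tray","door_tab"]:
        for r in cut_out(n,cam):
            if r["conf"]<0.3: continue
            m=r["mask"]; Q=P[m]; Q=Q[np.isfinite(Q).all(1)]
            if len(Q)==0: continue
            print(cam,n,round(r["conf"],2),r["bbox"],"med",np.round(np.median(Q,0),3),"lo",np.round(np.percentile(Q,3,0),3),"hi",np.round(np.percentile(Q,97,0),3))
print(sense()["clock"])
E
```

```text
scene cabinet 0.74 [284.2, 102.4, 87.6, 98.8] med [ 0.655 -0.078  0.206] lo [ 0.57  -0.197  0.011] hi [0.734 0.017 0.214]
scene door 0.64 [322.9, 124.8, 43.4, 76.5] med [ 0.581 -0.072  0.169] lo [ 0.565 -0.187  0.017] hi [0.602 0.016 0.252]
scene wedge 0.75 [326.6, 247.6, 45.7, 37.8] med [0.449 0.187 0.019] lo [0.387 0.139 0.003] hi [0.509 0.235 0.036]
scene jar 0.89 [280.2, 190.6, 27.3, 35.0] med [0.677 0.107 0.127] lo [0.648 0.069 0.014] hi [0.716 0.133 0.134]
scene jar 0.56 [326.9, 249.4, 42.6, 39.1] med [0.447 0.187 0.019] lo [0.386 0.139 0.003] hi [0.506 0.235 0.035]
scene mat 0.93 [315.7, 313.1, 41.8, 46.5] med [0.395 0.38  0.005] lo [ 0.339  0.323 -0.   ] hi [0.451 0.434 0.01 ]
scene mat 0.86 [267.2, 262.5, 40.2, 43.4] med [0.599 0.312 0.005] lo [ 0.545  0.256 -0.   ] hi [0.655 0.367 0.01 ]
scene pot 0.65 [354.2, 66.5, 44.6, 54.7] med [ 0.607 -0.409  0.056] lo [ 0.545 -0.45   0.001] hi [ 0.664 -0.306  0.11 ]
scene bottle 0.6 [239.9, 203.5, 22.2, 30.5] med [0.775 0.195 0.106] lo [0.757 0.167 0.013] hi [0.805 0.215 0.162]
scene tray 0.71 [262.3, 358.5, 56.6, 41.4] med [0.472 0.5
[... 898 characters left out ...]
9 [240.9, 129.4, 36.4, 32.9] med [0.397 0.375 0.006] lo [ 0.343  0.319 -0.001] hi [0.452 0.434 0.013]
side pot 0.89 [318.9, 329.3, 47.1, 68.0] med [ 0.606 -0.379  0.008] lo [ 0.549 -0.45   0.   ] hi [ 0.664 -0.305  0.112]
side bottle 0.96 [369.5, 158.3, 21.6, 36.1] med [0.783 0.17  0.095] lo [ 0.758  0.155 -0.001] hi [0.826 0.253 0.161]
side bottle 0.7 [319.8, 211.6, 57.1, 96.2] med [ 0.653 -0.113  0.209] lo [ 0.575 -0.213  0.011] hi [0.726 0.008 0.216]
side tray 0.68 [250.4, 76.4, 51.1, 44.7] med [0.466 0.556 0.012] lo [ 0.392  0.488 -0.001] hi [0.542 0.622 0.033]
side door_tab 0.71 [318.9, 214.1, 7.9, 84.0] med [ 0.583 -0.095  0.21 ] lo [ 0.568 -0.19   0.095] hi [ 0.6   -0.013  0.256]
1.15
```

```bash
python3 - <<'E'
import cv2
a=cv2.imread("pics/scene0.png")[90:310,220:400]; cv2.imwrite("pics/c1.png",cv2.resize(a,None,fx=2.7,fy=2.7,interpolation=2))
a=cv2.imread("pics/side0.png")[120:400,230:430]; cv2.imwrite("pics/c2.png",cv2.resize(a,None,fx=2.1,fy=2.1,interpolation=2))
E
```

```text
(no output)
```

View pics/c1.png

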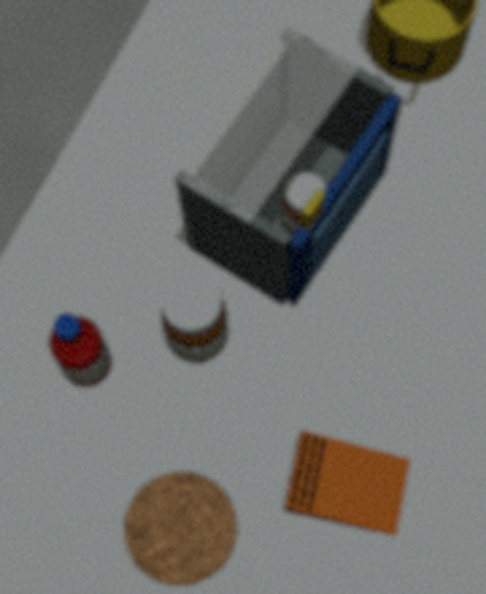

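View pics/c2.png

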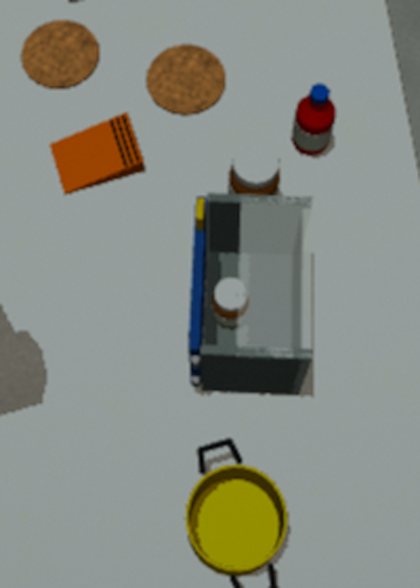

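```bash
python3 - <<'E'
from h import *
for cam in ["side","scene"]:
    p,d=read_camera(cam); P=cloud(cam,d); np.save(f"pics/P_{cam}.npy",P); np.save(f"pics/I_{cam}.npy",p)
    m=cut_out("wedge",cam)[0]["mask"]; Q=P[m]; Q=Q[np.isfinite(Q).all(1)]; Q=Q[(Q[:,2]>0.002)&(Q[:,2]<.045)]
    A=np.c_[Q[:,:2],np.ones(len(Q))]; k=np.linalg.lstsq(A,Q[:,2],rcond=None)[0]
    g=-k[:2]; print(cam,"thin dir deg",np.degrees(np.arctan2(g[1],g[0])),"slope",np.hypot(*g), 32/130)
    rect=cv2.minAreaRect(Q[:,:2].astype(np.float32)*1000); print(rect)
    # cabinet: top points
    C=P.reshape(-1,3); C=C[np.isfinite(C).all(1)]
    r=(C[:,2]>0.203)&(C[:,2]<0.217)&(abs(C[:,0]-.65)<.13)&(abs(C[:,1]+.1)<.16)
    rect=cv2.minAreaRect(C[r][:,:2].astype(np.float32)*1000); print("top rect",rect,cv2.boxPoints(rect).round(0).tolist())
    r=(C[:,2]>0.225)&(C[:,2]<0.262)&(abs(C[:,0]-.58)<.06)&(abs(C[:,1]+.1)<.16)
    print("tab",r.sum(),C[r].mean(0),C[r].min(0),C[r].max(0))
    # jar in cabinet cap
    r=(C[:,2]>0.09)&(C[:,2]<0.12)&(abs(C[:,0]-.65)<.06)&(abs(C[:,1]+.1)<.09)
    x=C[r]; print("jar",len(x),np.median(x,0),np.percentile(x,[2,98],axis=0).round(3).tolist())
E
```

```text
side thin dir deg -159.18979877092215 slope 0.23000108182429516 0.24615384615384617
((447.3620910644531, 184.2778778076172), (129.85501098632812, 95.08241271972656), 13.126593589782715)
top rect ((653.1563110351562, -96.7491226196289), (223.28575134277344, 153.7641143798828), 82.33476257324219) [[562.0, -197.0], [714.0, -218.0], [744.0, 4.0], [592.0, 24.0]]
tab 54 [ 0.59324204 -0.02310486  0.25132722] [ 0.58821513 -0.03548688  0.22588982] [ 0.59896329 -0.00517859  0.26031781]
jar 160 [ 0.62402295 -0.08932075  0.10301137] [[0.599, -0.111, 0.096], [0.639, -0.034, 0.109]]
scene thin dir deg -169.20393606893384 slope 0.24174693237018702 0.24615384615384617
((446.24505615234375, 184.95343017578125), (128.2396240234375, 90.90569305419922), 13.112065315246582)
top rect ((654.3353881835938, -97.12499237060547), (222.90560913085938, 155.91026306152344), 82.21431732177734) [[562.0, -197.0], [716.0, -218.0], [747.0, 3.0], [592.0, 24.0]]
tab 63 [ 0.59331211 -0.01522545  0.24778821] [ 0.58744403 -0.0334572   0.22752111] [ 0.60077198 -0.00284893  0.25979641]
jar 143 [ 0.63258749 -0.08952208  0.10174535] [[0.603, -0.19, 0.093], [0.65, -0.065, 0.107]]
```

The ribbed (thick) end faces world +x and the thin end points at about -167°. The task text says it starts roughly towards -y, so I'll have to turn the wedge first. Next, the tool axes.

```bash
cat >> h.py <<'E'
def rel(tgt,Rt=None,p0=None,R0=None):
    """fractions for a pose: world TCP target & rotation matrix"""
    s=sense(); R0=R.from_quat(s["tcp_rot"]) if R0 is None else R0
    p0=s["eef_pos"] if p0 is None else p0
    d=R0.inv().apply(np.array(tgt)-p0)/0.2
    w=np.zeros(3) if Rt is None else (R0.inv()*Rt).as_rotvec()/(np.pi/2)
    return np.round(np.r_[d,w],3).tolist()
def down(yaw_deg,tilt_deg=0):
    """tool pointing down; z(jaw) axis at world yaw; tilt about jaw axis"""
    a=np.radians(yaw_deg); z=np.array([np.cos(a),np.sin(a),0]); y=np.array([0,0,-1.]); x=np.cross(y,z)
    return R.from_matrix(np.c_[x,y,z])*R.from_rotvec([0,0,np.radians(tilt_deg)])
E
python3 - <<'E'
from h import *
s=sense(); print(np.round(R.from_quat(s["tcp_rot"]).as_matrix(),3)); print(down(0).as_matrix())
E
```

```text
[[-0.946 -0.     0.325]
 [-0.325 -0.    -0.946]
 [ 0.    -1.     0.   ]]
[[ 0.  0.  1.]
 [-1.  0.  0.]
 [ 0. -1.  0.]]
```

```bash
python3 -m pendant '[[[-0.97,0.1,-0.38,0,-0.3,0],[-0.97,0.1,-0.38,0,-0.3,0],[-0.97,0.1,-0.38,0,-0.3,0],[-0.97,0.1,-0.38,0,-0.3,0],[-0.97,0.1,-0.38,0,-0.3,0]]]' 0 20; python3 -c "
from h import *
s=sense();print(s['joint_positions'].round(3),s['eef_pos'].round(4))
print(rel([.42,-.19,.18],down(-20)))"
```

```text
clock: 1.85
eef_pos: [0.3321, -0.3582, 0.2064]
tcp_rot: [-0.277, 0.651, -0.65, 0.278]
ft_force: [-1.8, -0.5, 0.7]
grip_width: 0.0566
[-9.810e-01  2.940e-01  1.653e+00  1.000e-03  1.195e+00 -2.180e-01] [ 0.3321 -0.3582  0.2064]
[-0.911, 0.134, -0.264, 0.0, -0.264, -0.001]
```

```bash
python3 -m pendant '[[[-0.91,0.13,-0.26,0,-0.26,0],[-0.91,0.13,-0.26,0,-0.26,0],[-0.91,0.13,-0.26,0,-0.26,0],[-0.91,0.13,-0.26,0,-0.26,0],[-0.91,0.13,-0.26,0,-0.26,0]]]'; python3 -c "
from h import *
s=sense();print(s['joint_positions'].round(3),s['eef_pos'].round(4))
print(rel([.40,0.0,.14],down(0)))"
```

```text
clock: 2.35
eef_pos: [0.4195, -0.1912, 0.1802]
tcp_rot: [-0.403, 0.581, -0.58, 0.404]
ft_force: [-0.8, -0.3, -0.4]
grip_width: 0.0165
[-5.950e-01  2.730e-01  1.763e+00  1.000e-03  1.106e+00 -2.390e-01] [ 0.4195 -0.1912  0.1802]
[-0.862, 0.203, -0.424, 0.001, -0.227, -0.001]
```

```bash
python3 -m pendant '[[[-0.86,0.2,-0.42,0,-0.227,0],[-0.86,0.2,-0.42,0,-0.227,0],[-0.86,0.2,-0.42,0,-0.227,0],[-0.86,0.2,-0.42,0,-0.227,0],[-0.86,0.2,-0.42,0,-0.227,0]]]'; python3 -c "
from h import *
s=sense();print(s['joint_positions'].round(3),s['eef_pos'].round(4))
print(rel([.384,0.2,.14],down(0)))"
```

```text
clock: 2.85
eef_pos: [0.3988, -0.0009, 0.1399]
tcp_rot: [-0.501, 0.501, -0.499, 0.5]
ft_force: [0.8, -0.8, 0.6]
grip_width: 0.0004
[-1.950e-01  2.210e-01  1.972e+00  1.000e-03  9.520e-01 -1.960e-01] [ 0.3988 -0.0009  0.1399]
[-1.005, 0.001, -0.073, 0.002, 0.0, -0.001]
```

```bash
python3 -m pendant '[[[-1,0,-0.07,0,0,0],[-1,0,-0.07,0,0,0],[-1,0,-0.07,0,0,0],[-1,0,-0.07,0,0,0],[-1,0,-0.07,0,0,0]]]'; python3 - <<'E'
from h import *
s=sense();print(s['joint_positions'].round(3),s['eef_pos'].round(4))
p,d=read_camera("wrist"); cv2.imwrite("pics/w1.png",p[...,::-1])
p,d=read_camera("scene"); cv2.imwrite("pics/s1.png",cv2.resize(p[180:400,220:540,::-1],None,fx=2.4,fy=2.4))
E
```

```text
clock: 3.35
eef_pos: [0.3878, 0.1997, 0.1412]
tcp_rot: [-0.499, 0.5, -0.5, 0.501]
ft_force: [0.5, -0.6, 0.2]
grip_width: 0.0006
[2.990e-01 2.790e-01 1.883e+00 1.000e-03 9.770e-01 2.970e-01] [0.3878 0.1997 0.1412]
```

View pics/w1.png

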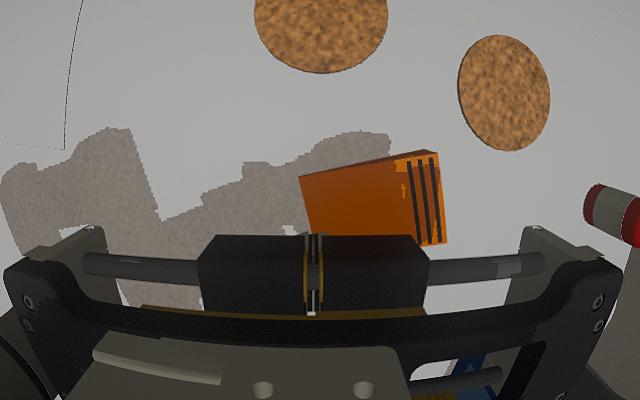

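View pics/s1.png

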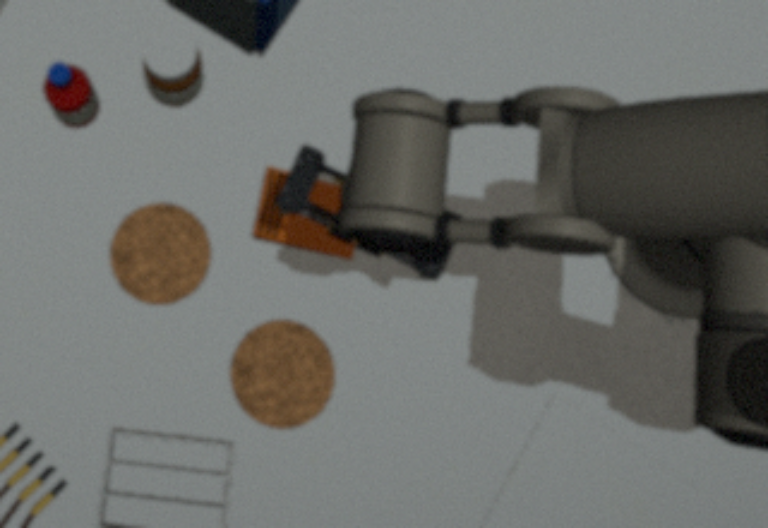

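The wrist picture shows the wedge at (300-445,150-245) with its ribs on the right at (425,200), so the thick end is at +x as measured. The mats are at (321,20) and (505,93). I'll lower the shut fingers beside the thin end and push it round.

```bash
python3 -m pendant '[[[-0.32,0,0.02,0,0,0],[-0.32,0.0,0.02,0,0,0],[-0.32,0.3,0.02,0,0,0],[-0.32,0.5,0.02,0,0,0],[-0.32,0.65,0.02,0,0,0],[-0.32,0.675,0.02,0,0,0],[-0.32,0.675,0.02,0,0,0]]]'; python3 - <<'E'
from h import *
s=sense();print(s['joint_positions'].round(3),s['eef_pos'].round(4))
p,d=read_camera("wrist"); cv2.imwrite("pics/w2.png",p[...,::-1])
E
```

```text
clock: 4.15
eef_pos: [0.3921, 0.2585, 0.0056]
tcp_rot: [-0.499, 0.502, -0.501, 0.498]
ft_force: [0.2, 0.5, 1.4]
grip_width: 0.0005
[ 4.200e-01  5.580e-01  1.924e+00 -1.000e-03  6.610e-01  4.260e-01] [0.3921 0.2585 0.0056]
```

View pics/w2.png

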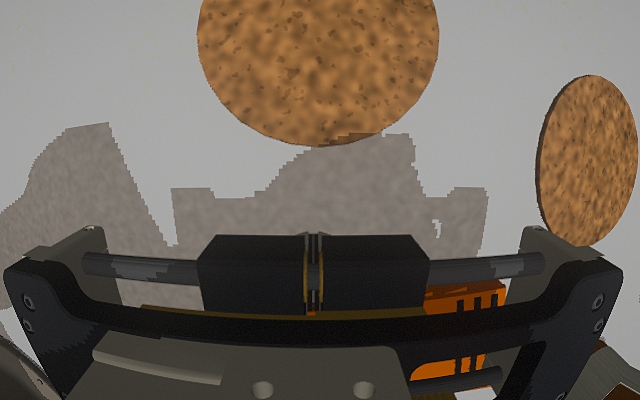

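```bash
python3 -m pendant '[[[0.08,0,0,0,0,0],[0.14,0,0,0,0,0],[0.2,0,0,0,0,0],[0.26,0,0,0,0,0],[0.32,0,0,0,0,0],[0.38,0,0,0,0,0],[0.43,0,0.02,0,0,0],[0.48,0,0.04,0,0,0],[0.53,0,0.07,0,0,0],[0.57,0,0.1,0,0,0],[0.57,0,0.1,0,0,0]]]'; cat > wd.py <<'E'
from h import *
s=sense();print(s['joint_positions'].round(3),s['eef_pos'].round(4))
for cam in ["side","scene"]:
    p,d=read_camera(cam); P=cloud(cam,d); cv2.imwrite(f"pics/{cam}_w%.0f.png"%(s['clock']*100),p[...,::-1])
    for r in cut_out("wedge",cam)[:2]:
        Q=P[r["mask"]]; Q=Q[np.isfinite(Q).all(1)]; Q=Q[(Q[:,2]>0.002)&(Q[:,2]<.042)]
        if len(Q)<60: continue
        k=np.linalg.lstsq(np.c_[Q[:,:2],np.ones(len(Q))],Q[:,2],rcond=None)[0]; g=-k[:2]
        rect=cv2.minAreaRect(Q[:,:2].astype(np.float32)*1000)
        print(cam,r["conf"],"thin deg",np.degrees(np.arctan2(g[1],g[0])).round(1),"slope",np.hypot(*g).round(3),np.round(rect[0],1),np.round(rect[1],1),round(rect[2],1))
E
python3 wd.py
```

```text
clock: 5.3
eef_pos: [0.411, 0.1444, 0.006]
tcp_rot: [-0.499, 0.501, -0.501, 0.498]
ft_force: [-2.4, -1.7, 4.2]
grip_width: 0.0003
[ 1.620e-01  5.190e-01  2.016e+00 -1.000e-03  6.070e-01  1.680e-01] [0.411  0.1444 0.006 ]
side 0.96 thin deg -107.4 slope 0.231 [474.5 151.7] [136.2  91.6] 66.9
scene 0.71 thin deg -115.2 slope 0.238 [476.2 151. ] [127.7  94. ] 66.0
```

```bash
python3 -m pendant '[[[-0.1,0,-0.05,0,0,0],[-0.1,-0.2,-0.05,0,0,0],[-0.1,-0.35,-0.05,0,0,0]]]'; python3 -m pendant '[[[-0.1,0,0.2,0,0.1,0],[-0.2,0,0.35,0,0.2,0],[-0.35,0,0.55,0,0.26,0],[-0.35,0,0.55,0,0.26,0],[-0.35,0.2,0.55,0,0.26,0],[-0.35,0.34,0.55,0,0.26,0],[-0.35,0.34,0.55,0,0.26,0]]]' 0.45; python3 wd.py
```

```text
clock: 5.8
eef_pos: [0.4009, 0.1666, 0.0764]
tcp_rot: [-0.5, 0.501, -0.5, 0.499]
ft_force: [0.4, 0.2, -0.4]
grip_width: 0.0004
clock: 6.5
eef_pos: [0.5082, 0.2347, 0.004]
tcp_rot: [-0.39, 0.592, -0.591, 0.385]
ft_force: [-1.3, -1.2, 0.8]
grip_width: 0.0414
[ 0.296  0.673  1.663 -0.     0.813  0.707] [0.5082 0.2347 0.004 ]
side 0.68 thin deg -107.6 slope 0.233 [474.3 150.3] [132.7  91.8] 66.3
side 0.49 thin deg 150.9 slope 0.005 [609.4 320.2] [ 98.7 122. ] 44.5
scene 0.84 thin deg -113.4 slope 0.244 [462.8 137.8] [ 49.1 114.7] 18.5
```

```bash
python3 -m pendant '[[[0.06,-0.03,0,0,0,0],[0.12,-0.03,0,0,-0.01,0],[0.18,-0.03,0,0,-0.02,0],[0.24,-0.03,0,0,-0.03,0],[0.3,-0.03,0,0,-0.05,0],[0.36,-0.03,0,0,-0.06,0],[0.4,-0.03,-0.01,0,-0.07,0],[0.43,-0.03,-0.01,0,-0.07,0],[0.43,-0.03,-0.01,0,-0.07,0]]]'; python3 wd.py
```

```text
clock: 7.6
eef_pos: [0.475, 0.1568, 0.0143]
tcp_rot: [0.419, -0.57, 0.57, -0.419]
ft_force: [-0.1, 0.1, 0.3]
grip_width: 0.0416
[ 1.660e-01  5.780e-01  1.836e+00 -1.000e-03  7.270e-01  4.690e-01] [0.475  0.1568 0.0143]
side 0.65 thin deg -103.8 slope 0.232 [450.2  83.4] [133.4  92. ] 71.7
scene 0.69 thin deg -115.5 slope 0.279 [414.9  57.2] [38.  77.4] 9.1
scene 0.4 thin deg -81.7 slope 0.032 [ 607.2 -384.2] [127.1 130.9] 31.7
```

```bash
python3 -m pendant '[[[-0.15,0,0,0,0,0],[-0.15,-0.2,0,0,0,0],[-0.15,-0.45,0,0,0,0],[-0.1,-0.7,0,0,0,0],[0,-0.95,0,0,0,0],[0.1,-1,0,0,0,0]]]' 0; python3 - <<'E'
from h import *
s=sense();print(s['joint_positions'].round(3),s['eef_pos'].round(4))
print(rel([.57,.05,.285]),rel([.6295,-.0245,.285]))
# tab
for cam in ["side","scene"]:
    p,d=read_camera(cam); P=cloud(cam,d); C=P.reshape(-1,3); C=C[np.isfinite(C).all(1)]
    r=(C[:,2]>0.222)&(C[:,2]<0.262)&(abs(C[:,0]-.585)<.04)&(abs(C[:,1]+.02)<.05)
    r&=True
    print(cam,r.sum(),np.median(C[r],0).round(4),C[r].min(0).round(4),C[r].max(0).round(4)) if r.sum() else 0
E
```

```text
clock: 8.4
eef_pos: [0.4708, 0.1386, 0.2182]
tcp_rot: [0.417, -0.568, 0.571, -0.422]
ft_force: [0.0, 0.0, 0.4]
grip_width: 0.0012
[ 0.13   0.283  1.635 -0.     1.217  0.431] [0.4708 0.1386 0.2182]
[0.275, -0.331, 0.607, 0.0, 0.0, 0.0] [0.543, -0.329, 1.002, 0.0, 0.0, 0.0]
side 54 [ 0.5935 -0.0247  0.2541] [ 0.5881 -0.0346  0.2242] [ 0.5988 -0.0042  0.262 ]
scene 68 [ 0.593  -0.0135  0.2517] [ 0.5878 -0.0319  0.223 ] [ 0.6007 -0.0033  0.2589]
```

```bash
python3 -m pendant '[[[0.1,-0.33,0.1,0,0,0],[0.2,-0.33,0.35,0,0,0],[0.3,-0.33,0.6,0,0,0],[0.42,-0.33,0.8,0,0,0],[0.54,-0.33,1,0,0,0],[0.54,-0.33,1,0,0,0],[0.54,-0.15,1,0,0,0],[0.54,-0.04,1,0,0,0],[0.54,-0.04,1,0,0,0]]]'; python3 - <<'E'
from h import *
s=sense();print(s['joint_positions'].round(3),s['eef_pos'].round(4))
for cam in ["side","scene"]:
    p,d=read_camera(cam); a=p[180:330,260:440] if cam=="side" else p[80:230,260:440]
    cv2.imwrite(f"pics/{cam}_h.png",cv2.resize(a[...,::-1],None,fx=4,fy=4))
hinge=np.array([.570,-.193]); p0=s["eef_pos"].copy(); R0=R.from_quat(s["tcp_rot"]); yaw=np.degrees(s["joint_positions"][0]-s["joint_positions"][5]); print(yaw)
for th in np.arange(0,2.01,.1):
    f=np.radians(82.2)+th; t=np.array([np.cos(f),np.sin(f)]); n=np.array([t[1],-t[0]])
    a=f-np.pi/2-np.radians(yaw); h=19*abs(np.cos(a))+9.5*abs(np.sin(a))
    c=hinge+.175*t+n*(5+h)/1000
    print(round(th,2),c.round(4),rel([c[0],c[1],s["eef_pos"][2]])[:3])
E
```

```text
clock: 9.4
eef_pos: [0.6257, -0.023, 0.2162]
tcp_rot: [-0.422, 0.572, -0.567, 0.417]
ft_force: [-0.4, -0.2, 0.0]
grip_width: -0.0001
[-0.159  0.544  1.228  0.     1.379  0.143] [ 0.6257 -0.023   0.2162]
-17.30132512636357
0.0 [ 0.6188 -0.0231] [0.012, 0.024, -0.043]
0.1 [ 0.6021 -0.019 ] [0.017, 0.025, -0.129]
0.2 [ 0.5849 -0.0167] [0.032, 0.025, -0.215]
0.3 [ 0.5673 -0.0161] [0.055, 0.025, -0.3]
0.4 [ 0.5496 -0.0172] [0.087, 0.025, -0.383]
0.5 [ 0.5318 -0.0203] [0.128, 0.025, -0.463]
0.6 [ 0.5143 -0.0252] [0.177, 0.025, -0.539]
0.7 [ 0.4972 -0.032 ] [0.235, 0.026, -0.611]
0.8 [ 0.4808 -0.0406] [0.301, 0.026, -0.676]
0.9 [ 0.4652 -0.0511] [0.374, 0.026, -0.735]
1.0 [ 0.4507 -0.0632] [0.453, 0.026, -0.786]
1.1 [ 0.4375 -0.077 ] [0.538, 0.026, -0.829]
1.2 [ 0.4258 -0.0922] [0.628, 0.026, -0.862]
1.3 [ 0.4158 -0.1086] [0.722, 0.026, -0.886]
1.4 [ 0.4076 -0.1262] [0.818, 0.026, -0.899]
1.5 [ 0.4021 -0.1411] [0.897, 0.026, -0.903]
1.6 [ 0.3979 -0.1564] [0.977, 0.026, -0.9]
1.7 [ 0.3951 -0.1722] [1.056, 0.026, -0.89]
1.8 [ 0.3938 -0.1883] [1.135, 0.026, -0.872]
1.9 [ 0.394  -0.2046] [1.213, 0.026, -0.847]
2.0 [ 0.3957 -0.221 ] [1.288, 0.026, -0.815]
```

View pics/side_h.png

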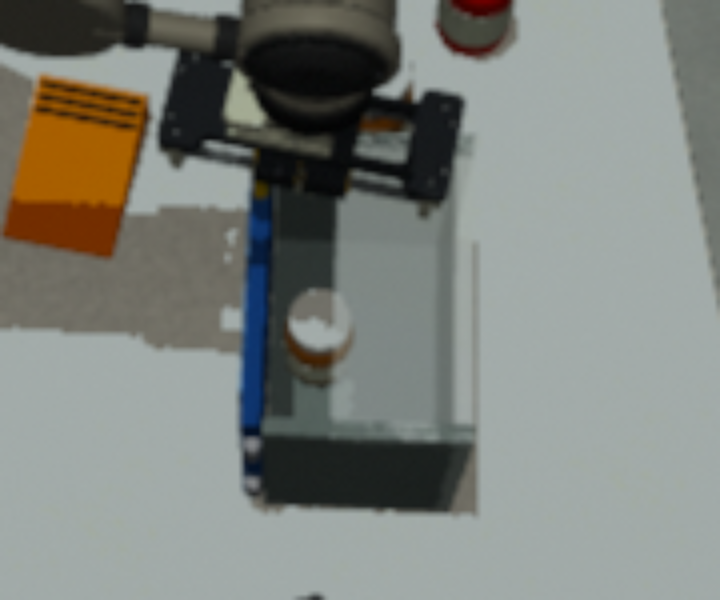

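View pics/scene_h.png

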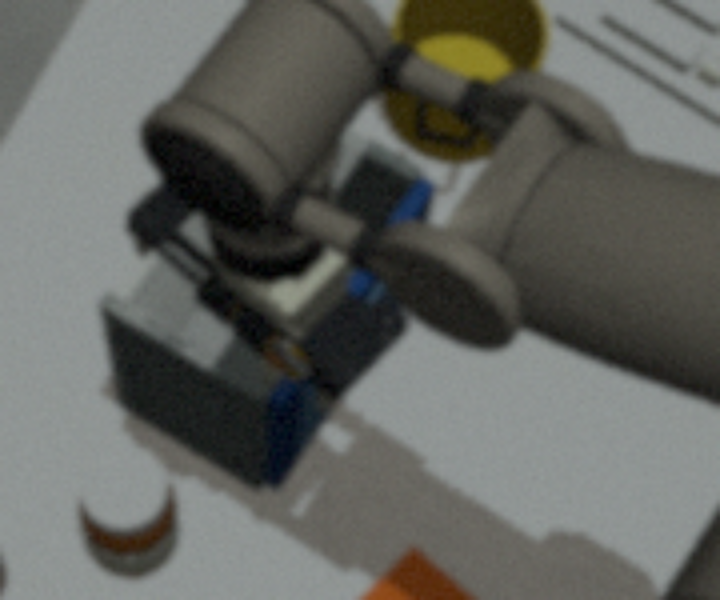

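```bash
python3 -m pendant '[[[0.012,-0.03,-0.04,0,0,0],[0.015,-0.03,-0.08,0,0,0],[0.017,-0.03,-0.129,0,0,0],[0.032,-0.03,-0.215,0,0,0],[0.055,-0.03,-0.3,0,0,0],[0.087,-0.03,-0.383,0,0,0],[0.128,-0.03,-0.463,0,0,0],[0.177,-0.03,-0.539,0,0,0],[0.235,-0.03,-0.611,0,0,0],[0.301,-0.03,-0.676,0,0,0],[0.374,-0.03,-0.735,0,0,0],[0.453,-0.03,-0.786,0,0,0],[0.538,-0.03,-0.829,0,0,0],[0.628,-0.03,-0.862,0,0,0]]]'; python3 - <<'E'
from h import *
s=sense();print(s['joint_positions'].round(3),s['eef_pos'].round(4))
for cam in ["side"]:
    p,d=read_camera(cam); a=p[150:350,230:430]
    cv2.imwrite(f"pics/{cam}_h2.png",cv2.resize(a[...,::-1],None,fx=3,fy=3))
for x,y in [(.4158,-.1086),(.4076,-.1262),(.4021,-.1411),(.3979,-.1564),(.3951,-.1722),(.3938,-.1883),(.394,-.2046),(.3957,-.221)]:
    print(rel([x,y,s["eef_pos"][2]])[:3])
E
```

```text
clock: 10.9
eef_pos: [0.4301, -0.0926, 0.2311]
tcp_rot: [0.415, -0.566, 0.573, -0.423]
ft_force: [15.4, 7.0, 2.2]
grip_width: 0.0006
[-0.39   0.173  1.744  0.005  1.21  -0.09 ] [ 0.4301 -0.0926  0.2311]
[0.085, -0.003, -0.034]
[0.182, -0.003, -0.047]
[0.261, -0.003, -0.051]
[0.34, -0.003, -0.048]
[0.42, -0.003, -0.038]
[0.499, -0.003, -0.02]
[0.576, -0.003, 0.005]
[0.652, -0.003, 0.037]
```

View pics/side_h2.png

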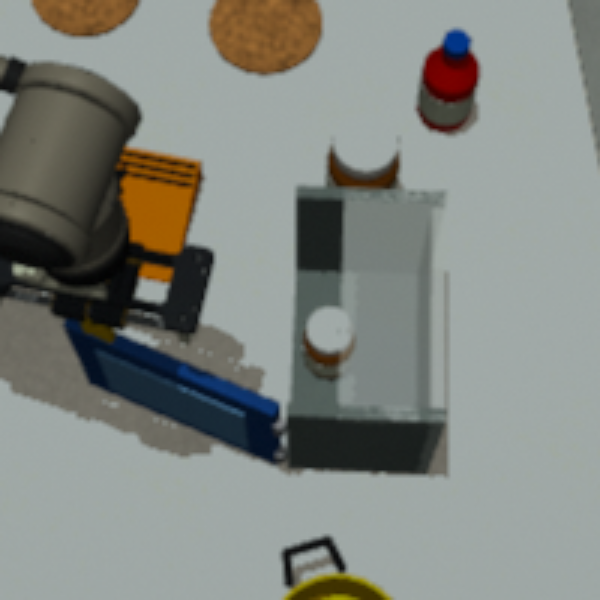

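The side picture shows the door about 1.2 rad open with the finger behind the tab at (97,325) in the crop, and the wedge still clear at (165,215). I'll keep opening it.

```bash
python3 -m pendant '[[[0.085,0,-0.034,0,0,0],[0.182,0,-0.047,0,0,0],[0.261,0,-0.051,0,0,0],[0.34,0,-0.048,0,0,0],[0.42,0,-0.038,0,0,0],[0.499,0,-0.02,0,0,0],[0.576,0,0.005,0,0,0],[0.64,0,0.03,0,0,0],[0.64,0,0.03,0,0,0]]]'; python3 - <<'E'
from h import *
s=sense();print(s['joint_positions'].round(3),s['eef_pos'].round(4))
d=np.radians(-108); u=np.array([np.cos(d),np.sin(d)]); f=np.array([.450,.083])-u*.0745-u*.03
print(f, rel([.42,-.06,.2]), rel([f[0],f[1],.12],down(-18)))
E
```

```text
clock: 11.85
eef_pos: [0.3941, -0.2168, 0.2291]
tcp_rot: [0.418, -0.569, 0.57, -0.42]
ft_force: [-0.5, 0.8, 0.6]
grip_width: 0.0005
[-6.750e-01  2.000e-01  1.715e+00  1.000e-03  1.224e+00 -3.730e-01] [ 0.3941 -0.2168  0.2291]
[0.48229228 0.18238541] [-0.787, 0.145, -0.11, 0.0, 0.0, 0.0] [-2.037, 0.545, -0.175, -0.002, 0.007, -0.0]
```

```bash
python3 -m pendant '[[[-0.25,0,0,0,0,0],[-0.5,0,-0.05,0,0,0],[-0.75,0.25,-0.09,0,0,0],[-1,0.5,-0.09,0,0,0]]]' 0.45; python3 -c "
from h import *
s=sense();print(s['eef_pos'].round(4)); print(rel([.482,.182,.10],down(-18)),rel([.482,.182,.012],down(-18)))"
```

```text
clock: 12.25
eef_pos: [0.4285, -0.0481, 0.1589]
tcp_rot: [0.418, -0.568, 0.571, -0.42]
ft_force: [0.8, 0.3, -1.0]
grip_width: 0.0276
[ 0.4285 -0.0481  0.1589]
[-1.178, 0.294, -0.088, -0.004, 0.008, 0.0] [-1.178, 0.734, -0.091, -0.004, 0.008, 0.0]
```

```bash
python3 -m pendant '[[[-0.25,0.1,-0.02,0,0,0],[-0.5,0.2,-0.05,0,0,0],[-0.75,0.25,-0.08,0,0,0],[-1,0.25,-0.09,0,0,0],[-1,0.35,-0.09,0,0,0],[-1,0.55,-0.09,0,0,0],[-1,0.62,-0.09,0,0,0]]]'; python3 wd.py; python3 - <<'E'
from h import *
p,d=read_camera("wrist"); cv2.imwrite("pics/w3.png",p[...,::-1])
E
```

```text
clock: 12.95
eef_pos: [0.4694, 0.1479, 0.0339]
tcp_rot: [-0.42, 0.569, -0.569, 0.419]
ft_force: [-32.6, 10.6, 138.0]
grip_width: 0.0414
[1.490e-01 5.340e-01 1.845e+00 1.000e-03 7.630e-01 4.490e-01] [0.4694 0.1479 0.0339]
side 0.83 thin deg -105.2 slope 0.218 [450.8  83. ] [129.9  90.8] 71.5
side 0.6 thin deg -119.2 slope 0.018 [ 610.3 -365.3] [188.9 131.2] 85.2
```

```bash
ls -t pics | head -4; python3 - <<'E'
import cv2,glob
f=sorted(glob.glob('pics/side_w*.png'),key=lambda x:int(x.split('_w')[1][:-4]))[-1]
a=cv2.imread(f)[120:350,200:430]; cv2.imwrite('pics/c3.png',cv2.resize(a,None,fx=2.6,fy=2.6))
E
```

```text
w3.png
scene_w1295.png
side_w1295.png
side_h2.png
```

View pics/c3.png

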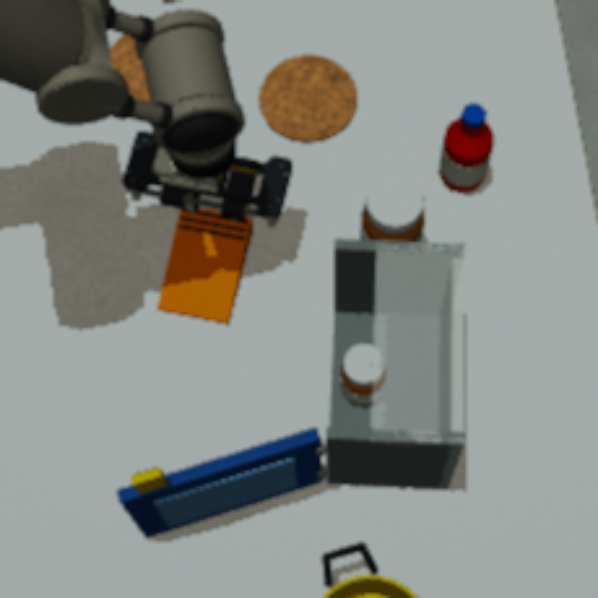

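The force reading is bad: 138 N. The fingers came down on the wedge's ribbed edge because the previous call ended short of its target. I'll lift off at once.

```bash
python3 -m pendant '[[[0,-0.2,0,0,0,0],[-0.18,-0.2,0,0,0,0],[-0.18,-0.2,0,0,0,0],[-0.18,-0.2,0,0,0,0]]]'; python3 -c "
from h import *
s=sense();print(s['eef_pos'].round(4)); print(rel([.482,.182,.012],down(-18)))"
```

```text
clock: 13.6
eef_pos: [0.481, 0.1814, 0.0745]
tcp_rot: [0.419, -0.569, 0.57, -0.42]
ft_force: [-1.0, -0.1, 1.0]
grip_width: 0.0415
[0.481  0.1814 0.0745]
[-0.004, 0.313, 0.003, -0.001, 0.009, -0.0]
```

```bash
cat > arc.py <<'E'
from h import *
import sys
def arc(c0,h0,h1,L,ss,z=.012,off=.0745):
    out=[]
    for s in ss:
        n=200; hh=np.radians(h0+(h1-h0)*np.linspace(0,s,n)); ds=L*s/(n-1)
        c=np.array(c0)+np.array([np.cos(hh).sum(),np.sin(hh).sum()])*ds*(n-1)/n
        u=np.array([np.cos(hh[-1]),np.sin(hh[-1])]); t=c-off*u
        out.append((s,c.round(3),rel([t[0],t[1],z],down(np.degrees(hh[-1])+90))))
    return out
if __name__=="__main__":
    for o in arc([.451,.083],-108,-82,.266,np.arange(0,1.01,.1)): print(*o)
E
python3 arc.py
```

```text
0.0 [0.451 0.083] [0.142, 0.313, 0.007, -0.001, 0.009, -0.0]
0.1 [0.443 0.058] [0.275, 0.313, -0.009, -0.001, -0.02, -0.0]
0.2 [0.437 0.032] [0.409, 0.313, -0.018, -0.001, -0.049, -0.0]
0.30000000000000004 [0.432 0.006] [0.543, 0.313, -0.022, -0.001, -0.078, -0.0]
0.4 [ 0.427 -0.021] [0.677, 0.312, -0.019, -0.001, -0.107, -0.0]
0.5 [ 0.425 -0.047] [0.811, 0.312, -0.011, -0.001, -0.136, -0.0]
0.6000000000000001 [ 0.423 -0.074] [0.944, 0.312, 0.004, -0.001, -0.165, -0.0]
0.7000000000000001 [ 0.422 -0.1  ] [1.077, 0.312, 0.025, -0.001, -0.194, -0.0]
0.8 [ 0.423 -0.127] [1.208, 0.312, 0.051, -0.001, -0.222, -0.0]
0.9 [ 0.425 -0.153] [1.338, 0.312, 0.084, -0.001, -0.251, -0.0]
1.0 [ 0.428 -0.18 ] [1.466, 0.312, 0.122, -0.001, -0.28, -0.0]
```

```bash
python3 -m pendant '[[[0,0.2,0,0,0,0],[0,0.3,0,0,0,0],[0.07,0.31,0,0,0,0],[0.14,0.31,0,0,0,0],[0.275,0.31,-0.01,0,-0.02,0],[0.409,0.31,-0.018,0,-0.05,0],[0.543,0.31,-0.022,0,-0.08,0],[0.677,0.31,-0.019,0,-0.107,0],[0.811,0.31,-0.011,0,-0.136,0],[0.944,0.31,0.004,0,-0.165,0],[0.944,0.31,0.004,0,-0.165,0]]]'; python3 wd.py;  python3 - <<'E'
import cv2,glob
f=sorted(glob.glob('pics/side_w*.png'),key=lambda x:int(x.split('_w')[1][:-4]))[-1]
a=cv2.imread(f)[120:350,200:430]; cv2.imwrite('pics/c4.png',cv2.resize(a,None,fx=2.6,fy=2.6))
E
```

```text
clock: 14.7
eef_pos: [0.4254, -0.0025, 0.013]
tcp_rot: [0.488, -0.511, 0.512, -0.488]
ft_force: [0.6, 0.0, 0.7]
grip_width: 0.0418
[-1.860e-01  4.920e-01  2.041e+00 -1.000e-03  6.070e-01 -1.390e-01] [ 0.4254 -0.0025  0.013 ]
side 0.84 thin deg -91.5 slope 0.236 [419.8 -86.5] [134.5  94.4] 88.4
side 0.57 thin deg 74.9 slope 0.038 [ 526.6 -106.1] [370.  232.5] 1.6
scene 0.37 thin deg -78.7 slope 0.213 [ 468.5 -242.2] [219.7  59.8] 43.9
```

View pics/c4.png

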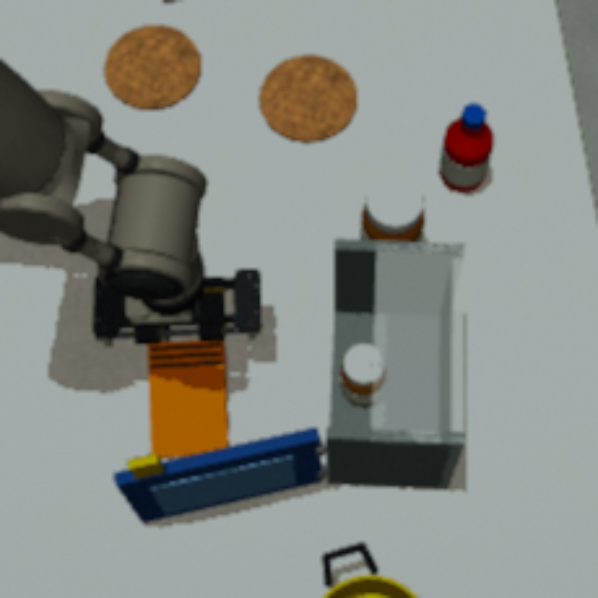

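```bash
python3 - <<'E'
from arc import *
for o in arc([.422,-.077],-93,-83,.108,np.arange(0,1.01,.2)): print(*o)
E
```

```text
0.0 [ 0.422 -0.077] [0.017, 0.001, -0.0, -0.001, 0.005, 0.0]
0.2 [ 0.421 -0.099] [0.125, 0.001, -0.012, -0.001, -0.017, 0.0]
0.4 [ 0.421 -0.12 ] [0.233, 0.001, -0.02, -0.001, -0.039, 0.0]
0.6000000000000001 [ 0.422 -0.142] [0.342, 0.001, -0.025, -0.001, -0.061, 0.0]
0.8 [ 0.424 -0.163] [0.451, 0.001, -0.026, -0.001, -0.083, 0.0]
1.0 [ 0.426 -0.185] [0.559, 0.002, -0.022, -0.001, -0.106, 0.0]
```

```bash
python3 -m pendant '[[[0.07,0,-0.005,0,-0.01,0],[0.14,0,-0.012,0,-0.02,0],[0.21,0,-0.018,0,-0.035,0],[0.28,0,-0.022,0,-0.05,0],[0.33,0,-0.025,0,-0.06,0],[0.38,0,-0.025,0,-0.07,0],[0.42,0,-0.026,0,-0.08,0],[0.46,0,-0.025,0,-0.085,0],[0.49,0,-0.024,0,-0.09,0],[0.49,0,-0.024,0,-0.09,0]]]'; python3 wd.py;  python3 - <<'E'
import cv2,glob
from h import *
f=sorted(glob.glob('pics/side_w*.png'),key=lambda x:int(x.split('_w')[1][:-4]))[-1]
a=cv2.imread(f)[120:350,200:430]; cv2.imwrite('pics/c5.png',cv2.resize(a,None,fx=2.6,fy=2.6))
p,d=read_camera("side"); P=cloud("side",d).reshape(-1,3); P=P[np.isfinite(P).all(1)]
r=(P[:,2]>.203)&(P[:,2]<.222)&(P[:,1]<-.15)&(P[:,1]>-.3)&(P[:,0]<.575)&(P[:,0]>.33); q=P[r]
print(r.sum()); v=np.linalg.svd(q[:,:2]-q[:,:2].mean(0))[2][0]; a=np.degrees(np.arctan2(v[1],v[0])); print("door line",a, q[:,:2].mean(0))
E
```

```text
clock: 15.9
eef_pos: [0.4168, -0.097, 0.0118]
tcp_rot: [-0.524, 0.475, -0.475, 0.524]
ft_force: [-1.2, 2.2, 1.6]
grip_width: 0.0412
[-0.408  0.498  2.034  0.     0.61  -0.507] [ 0.4168 -0.097   0.0118]
side 0.91 thin deg -85.4 slope 0.248 [ 423.2 -175.1] [ 90.9 127. ] 6.7
side 0.39 thin deg 143.1 slope 0.035 [ 453.  -174.8] [214.9  72.8] 4.0
420
door line -174.50516624246166 [ 0.47129745 -0.20177083]
```

View pics/c5.png

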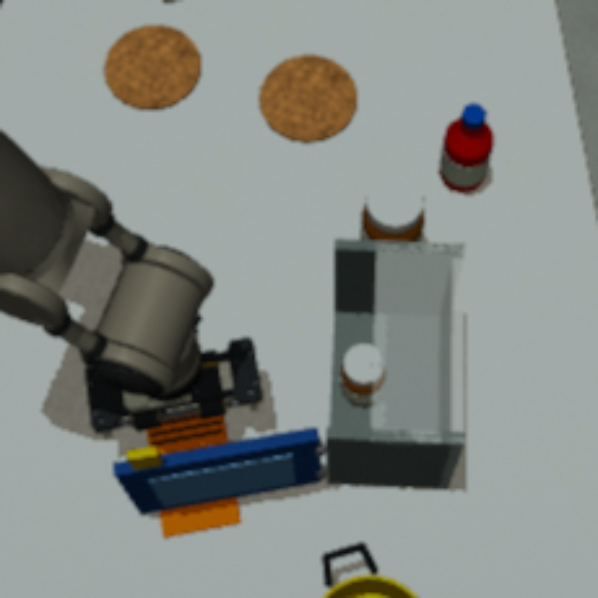

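```bash
python3 -m pendant '[[[0.02,0,0,0,0,0],[0.04,0,0,0,0,0],[0.06,0,0,0,0,0],[0.075,0,0,0,0,0],[0.075,0,0,0,0,0]]]'; cat > door.py <<'E'
from h import *
def door():
    p,d=read_camera("side"); P=cloud("side",d).reshape(-1,3); P=P[np.isfinite(P).all(1)]
    r=(P[:,2]>.203)&(P[:,2]<.222)&(P[:,1]<-.15)&(P[:,1]>-.3)&(P[:,0]<.575)&(P[:,0]>.33); q=P[r]
    v=np.linalg.svd(q[:,:2]-q[:,:2].mean(0))[2][0]; a=np.degrees(np.arctan2(v[1],v[0]))%180+180
    print("door rad",np.radians(a-82.2).round(3),q[:,:2].mean(0).round(4)); return p
if __name__=="__main__": door()
E
python3 door.py; python3 wd.py
```

```text
clock: 16.65
eef_pos: [0.4163, -0.1086, 0.0117]
tcp_rot: [-0.524, 0.477, -0.472, 0.524]
ft_force: [-0.9, 22.0, 13.1]
grip_width: 0.0412
door rad 1.883 [ 0.4724 -0.2096]
[-0.436  0.503  2.023  0.004  0.621 -0.538] [ 0.4162 -0.1086  0.0116]
side 0.8 thin deg -80.3 slope 0.245 [ 424.  -187.9] [ 90.  125.5] 6.1
```

```bash
python3 -m pendant '[[[-0.1,0,0,0,0,0],[-0.3,0,0,0,0,0],[-0.45,-0.2,0,0,0,0],[-0.45,-0.5,0,0,0,0],[-0.5,-0.75,0,0,0,0],[-0.6,-1,0,0,0,0],[-0.6,-1,0,0,0,0],[-0.6,-1,0,0,0,0]]]'; python3 door.py; python3 wd.py; python3 - <<'E'
from h import *
for cam in ["side","scene"]:
    p,d=read_camera(cam); P=cloud(cam,d); C=P.reshape(-1,3); C=C[np.isfinite(C).all(1)]
    cv2.imwrite(f"pics/{cam}_j.png",p[...,::-1])
    r=(C[:,2]>0.094)&(C[:,2]<0.112)&(abs(C[:,0]-.63)<.05)&(abs(C[:,1]+.09)<.07); x=C[r]
    print(cam,len(x),np.median(x,0).round(4),cv2.minEnclosingCircle(x[:,:2].astype(np.float32)*1000),np.percentile(x,[3,97],axis=0).round(3).tolist())
    for t in cut_out("jar",cam)[:3]:
        print(t["conf"],t["bbox"])
E
```

```text
clock: 17.7
eef_pos: [0.4079, 0.0074, 0.2139]
tcp_rot: [-0.523, 0.472, -0.477, 0.525]
ft_force: [0.5, -0.3, -1.1]
grip_width: 0.0411
door rad 1.882 [ 0.4734 -0.2094]
[-1.710e-01  1.380e-01  1.844e+00 -1.000e-03  1.158e+00 -2.690e-01] [0.4069 0.0072 0.2121]
side 0.81 thin deg -81.9 slope 0.242 [ 424.1 -185.2] [ 89.4 131.4] 6.1
side 151 [ 0.6243 -0.0889  0.1028] ((627.2703857421875, -89.38809967041016), 23.182682037353516) [[0.608, -0.11, 0.097], [0.638, -0.068, 0.109]]
0.94 [335.6, 187.1, 27.3, 23.9]
0.73 [329.5, 252.4, 11.8, 23.0]
scene 165 [ 0.6292 -0.0871  0.1009] ((629.70458984375, -86.50079345703125), 24.148250579833984) [[0.609, -0.108, 0.096], [0.65, -0.068, 0.106]]
0.97 [280.4, 191.3, 26.2, 32.9]
0.78 [323.4, 152.9, 15.9, 23.7]
```

```bash
cat > kin.py <<'E'
import numpy as np
from scipy.optimize import least_squares
D=np.array([[.342,1.525,.17044,-.49612,.22605],[.294,1.653,.3321,-.3582,.2064],[.273,1.763,.4195,-.1912,.1802],[.221,1.972,.3988,-.0009,.1399],[.279,1.883,.3878,.1997,.1412],[.558,1.924,.3921,.2585,.0056],[.544,1.228,.6257,-.023,.2162],[.673,1.663,.5082,.2347,.004],[.173,1.744,.4301,-.0926,.2311],[.138,1.844,.4069,.0072,.2121],[.2,1.715,.3941,-.2168,.2291],[.498,2.034,.4168,-.097,.0118]])
rho=np.sqrt(D[:,2]**2+D[:,3]**2-.0767**2); z=D[:,4]
def f(p):
    L1,L2,a,h,e=p; q=D[:,0]+D[:,1]
    return np.r_[a+L1*np.sin(D[:,0])+L2*np.sin(q)+0*e-rho, h+L1*np.cos(D[:,0])+L2*np.cos(q)+0*e-z]
s=least_squares(f,[.4,.4,0,.1,0]); print(s.x.round(4),np.abs(s.fun).max())
E
python3 kin.py
```

```text
[ 0.4669  0.3762 -0.0066 -0.0996  0.    ] 0.01770238154562609
```

```bash
cat >> kin.py <<'E'
def f(p):
    L1,L2,a,h,e,o=p; q=D[:,0]+D[:,1]; rho=np.sqrt(D[:,2]**2+D[:,3]**2-o**2)
    return np.r_[a+L1*np.sin(D[:,0])+L2*np.sin(q)+e*np.cos(q)-rho, h+L1*np.cos(D[:,0])+L2*np.cos(q)-e*np.sin(q)-z]
s=least_squares(f,[.45,.4,0,-.1,0,.0767]); print(s.x.round(4),s.fun.round(4))
E
python3 kin.py
```

```text
[ 0.4669  0.3762 -0.0066 -0.0996  0.    ] 0.01770238154562609
[ 0.5039  0.3805 -0.0072 -0.0916  0.0478  0.1138] [-0.0003  0.0001  0.0005  0.0024 -0.0002 -0.0006  0.0012  0.0001 -0.0037
  0.0011 -0.0002 -0.0004  0.0003  0.0001  0.     -0.0004 -0.0001  0.0003
  0.0005  0.0004 -0.0004 -0.0005 -0.0002 -0.    ]
```

```bash
python3 - <<'E'
from h import *
print(rel([.48,-.07,.23],down(82,0)),rel([.48,-.07,.23],down(82,-25)))
# cabinet refit, walls only (door open)
pts=[]
for cam in ["side","scene"]:
    p,d=read_camera(cam); P=cloud(cam,d); C=P.reshape(-1,3); C=C[np.isfinite(C).all(1)]
    r=(C[:,2]>0.202)&(C[:,2]<0.218)&(C[:,0]>.565)&(C[:,0]<.78)&(C[:,1]>-.24)&(C[:,1]<.05)
    rect=cv2.minAreaRect(C[r][:,:2].astype(np.float32)*1000); print(cam,r.sum(),rect,cv2.boxPoints(rect).round(1).tolist())
    a=np.radians(-7.8); ex=np.array([np.cos(a),np.sin(a)]); ey=np.array([-ex[1],ex[0]])
    q=(C[:,:2]-[.5915,-.0886])@np.c_[ex,ey]
    # outer faces of side walls
    m=(C[:,2]>.03)&(C[:,2]<.2)&(q[:,0]>-.005)&(q[:,0]<.14)
    for lo,hi,n in [(-.125,-.10,"right"),(.10,.125,"left"),(-.102,-.09,"rin"),(.09,.102,"lin")]:
        k=m&(q[:,1]>lo)&(q[:,1]<hi)
        if k.sum()>10:
            pf=np.polyfit(q[k,0],q[k,1],1); print(cam,n,k.sum(),np.median(q[k,1]).round(4),pf.round(4))
E
```

```text
[0.42, -0.096, 0.329, 0.001, -0.849, -0.001] [0.42, -0.096, 0.329, 0.186, -0.834, -0.236]
side 2875 ((654.531005859375, -97.26004791259766), (225.96070861816406, 150.9650421142578), 82.21996307373047) [[564.4000244140625, -199.0], [714.0, -219.39999389648438], [744.5999755859375, 4.5], [595.0, 24.899999618530273]]
side right 739 -0.1099 [ 0.0025 -0.1101]
side left 22 0.1004 [-0.0074  0.1006]
side lin 331 0.098 [-0.0081  0.0983]
scene 2418 ((655.3494873046875, -97.49794006347656), (223.4368133544922, 155.5611114501953), 82.39430236816406) [[563.5, -197.89999389648438], [717.7000122070312, -218.5], [747.2000122070312, 2.9000000953674316], [593.0, 23.5]]
scene right 109 -0.101 [ 0.0932 -0.1047]
scene left 749 0.1096 [0.0096 0.1088]
scene rin 468 -0.0988 [ 0.0016 -0.0987]
scene lin 12 0.0991 [-0.2044  0.0995]
```

```bash
python3 -m pendant '[[[0.04,-0.1,0.04,0.02,-0.095,-0.025],[0.08,-0.1,0.08,0.04,-0.19,-0.05],[0.13,-0.1,0.11,0.06,-0.28,-0.08],[0.17,-0.1,0.15,0.08,-0.37,-0.1],[0.21,-0.1,0.18,0.1,-0.46,-0.13],[0.26,-0.1,0.21,0.12,-0.55,-0.16],[0.3,-0.1,0.24,0.14,-0.64,-0.18],[0.34,-0.1,0.27,0.16,-0.73,-0.2],[0.38,-0.1,0.3,0.18,-0.8,-0.22],[0.42,-0.1,0.33,0.186,-0.834,-0.236],[0.42,-0.1,0.33,0.186,-0.834,-0.236],[0.42,-0.1,0.33,0.186,-0.834,-0.236]]]' 1; python3 - <<'E'
from h import *
s=sense();print(s['joint_positions'].round(3),s['eef_pos'].round(4)); Rm=R.from_quat(s["tcp_rot"]).as_matrix(); print(Rm.round(3))
L1,L2,a,h,e,o=[0.5039,0.3805,-0.0072,-0.0916,0.0478,0.1138]
j=s['joint_positions']; q=j[1]+j[2]
# wrist: model down-TCP = wrist - d6 z ; wrist=(rho,z)+d6
rho=a+L1*np.sin(j[1])+L2*np.sin(q)+e*np.cos(q); z=h+L1*np.cos(j[1])+L2*np.cos(q)-e*np.sin(q)
from scipy.optimize import least_squares
# tcp = Wxy + d6*tooldir + lateral ; z_tcp = z + d6 + d6*dir_z
dz=Rm[2,1]; print("d6", (s['eef_pos'][2]-z)/(1+dz))
E
```

```text
clock: 19.45
eef_pos: [0.4801, -0.0698, 0.2315]
tcp_rot: [0.699, 0.104, 0.202, -0.678]
ft_force: [-0.0, 0.5, 0.6]
grip_width: 0.0918
[-0.366  0.043  1.984  0.149  0.693 -1.889] [ 0.4801 -0.0698  0.2315]
[[ 0.897  0.419  0.142]
 [-0.129 -0.059  0.99 ]
 [ 0.423 -0.906  0.001]]
d6 0.32106255150592594
```

```bash
python3 - <<'E'
import numpy as np
from scipy.optimize import fsolve
L1,L2,a,h,e,o=[0.5039,0.3805,-0.0072,-0.0916,0.0478,0.1138]; d6=.321; h+=d6
ex=np.array([np.cos(np.radians(-7.8)),np.sin(np.radians(-7.8))])
def j5(dep,z,al):
    t=np.r_[np.array([.5915,-.0886])+dep*ex,z]; d=np.r_[np.sin(al)*ex,-np.cos(al)]
    w=t-d6*d; rho=np.sqrt(w[0]**2+w[1]**2-o**2); j1=np.arctan2(w[1],w[0])-np.arcsin(o/np.hypot(w[0],w[1]))
    f=lambda j:[a+L1*np.sin(j[0])+L2*np.sin(j[0]+j[1])+e*np.cos(j[0]+j[1])-rho,h+L1*np.cos(j[0])+L2*np.cos(j[0]+j[1])-e*np.sin(j[0]+j[1])-w[2]]
    s,_,ok,_=fsolve(f,[.5,1.8],full_output=True); q=s.sum()
    fa=np.array([np.cos(j1)*np.sin(q),np.sin(j1)*np.sin(q),np.cos(q)])
    return ok,s.round(2),round(j1,2),np.arccos(fa@d).round(3)
for al in [20,25,30,35,40,45]:
    for z in [.07,.085]:
        print(al,z,j5(.041,z,np.radians(al)), "lift",j5(-.15,.15,np.radians(al))[3])
# check with current
E
```

```text
20 0.07 (1, array([0.56, 1.72]), np.float64(-0.37), np.float64(0.523)) lift 0.569
20 0.085 (1, array([0.54, 1.71]), np.float64(-0.37), np.float64(0.558)) lift 0.569
25 0.07 (1, array([0.54, 1.81]), np.float64(-0.38), np.float64(0.383)) lift 0.46
25 0.085 (1, array([0.52, 1.79]), np.float64(-0.38), np.float64(0.418)) lift 0.46
30 0.07 (1, array([0.53, 1.88]), np.float64(-0.39), np.float64(0.251)) lift 0.364
30 0.085 (1, array([0.5 , 1.87]), np.float64(-0.39), np.float64(0.284)) lift 0.364
35 0.07 (1, array([0.53, 1.96]), np.float64(-0.41), np.float64(0.164)) lift 0.306
35 0.085 (1, array([0.5 , 1.95]), np.float64(-0.41), np.float64(0.182)) lift 0.306
40 0.07 (1, array([0.54, 2.03]), np.float64(-0.42), np.float64(0.209)) lift 0.326
40 0.085 (1, array([0.51, 2.02]), np.float64(-0.42), np.float64(0.192)) lift 0.326
45 0.07 (1, array([0.56, 2.1 ]), np.float64(-0.43), np.float64(0.346)) lift 0.431
45 0.085 (1, array([0.53, 2.09]), np.float64(-0.43), np.float64(0.314)) lift 0.431
```

```bash
python3 - <<'E'
from h import *
ex=np.array([np.cos(np.radians(-7.8)),np.sin(np.radians(-7.8))]); ey=np.array([-ex[1],ex[0]])
for dep,y,z in [(-.05,0,.12),(-.05,0,.085)]:
    t=np.array([.5915,-.0886])+dep*ex+y*ey; print(t.round(4),rel([t[0],t[1],z],down(82.2,-26)))
E
```

```text
[ 0.542  -0.0818] [0.049, 0.638, -0.016, 0.001, -0.004, -0.011]
[ 0.542  -0.0818] [-0.025, 0.797, -0.017, 0.001, -0.004, -0.011]
```

```bash
python3 -m pendant '[[[0.05,0.2,-0.016,0,0,-0.01],[0.06,0.4,-0.016,0,-0.004,-0.01],[0.049,0.638,-0.016,0,-0.004,-0.011],[0.01,0.72,-0.017,0,-0.004,-0.011],[-0.025,0.797,-0.017,0,-0.004,-0.011],[-0.025,0.797,-0.017,0,-0.004,-0.011],[-0.025,0.797,-0.017,0,-0.004,-0.011]]]'; python3 - <<'E'
from h import *
s=sense();print(s['joint_positions'].round(3),s['eef_pos'].round(4)); Rm=R.from_quat(s["tcp_rot"]); print(Rm.as_matrix().round(3))
p,d=read_camera("wrist"); cv2.imwrite("pics/w5.png",p[...,::-1])
P=cloud("wrist",d); ex=np.array([np.cos(np.radians(-7.8)),np.sin(np.radians(-7.8))]); ey=np.array([-ex[1],ex[0]])
q=np.concatenate([(P[...,:2]-[.5915,-.0886])@np.c_[ex,ey],P[...,2:]],-1)
for t in cut_out("jar","wrist")[:3]:
    m=t["mask"]; Q=q[m]; Q=Q[np.isfinite(Q).all(1)]; print(t["conf"],t["bbox"],np.percentile(Q,[3,50,97],axis=0).round(4).tolist())
f=q.reshape(-1,3); f=f[np.isfinite(f).all(1)]
for lo,hi in [(-.125,-.08),(.08,.125)]:
    m=(f[:,0]>-.012)&(f[:,0]<.012)&(f[:,1]>lo)&(f[:,1]<hi)&(f[:,2]>.03)&(f[:,2]<.2)
    if m.sum(): print(m.sum(),np.percentile(f[m],[3,50,97],axis=0).round(4).tolist())
p,d=read_camera("side"); cv2.imwrite("pics/sd5.png",cv2.resize(p[180:330,260:440,::-1],None,fx=4,fy=4))
E
```

```text
clock: 20.15
eef_pos: [0.5437, -0.0821, 0.0881]
tcp_rot: [0.698, 0.112, 0.204, -0.677]
ft_force: [-0.5, -0.1, 1.0]
grip_width: 0.0917
[-0.342  0.386  2.043  0.327  0.284 -2.074] [ 0.5437 -0.0821  0.0881]
[[ 0.892  0.433  0.133]
 [-0.119 -0.059  0.991]
 [ 0.437 -0.9   -0.001]]
0.75 [289.8, 233.2, 63.1, 84.1] [[0.0115, -0.0156, 0.0172], [0.0166, 0.0059, 0.0495], [0.0307, 0.0289, 0.0935]]
0.18 [0.0, 0.3, 199.3, 399.7] [[-0.1937, -0.1556, 0.0204], [-0.1137, -0.1304, 0.0785], [-0.0317, -0.1041, 0.1928]]
181 [[-0.0118, -0.104, 0.0306], [0.0011, -0.0989, 0.0385], [0.0026, -0.0967, 0.06]]
252 [[-0.0002, 0.0993, 0.0305], [0.001, 0.1063, 0.0394], [0.0026, 0.111, 0.0551]]
```

View pics/w5.png

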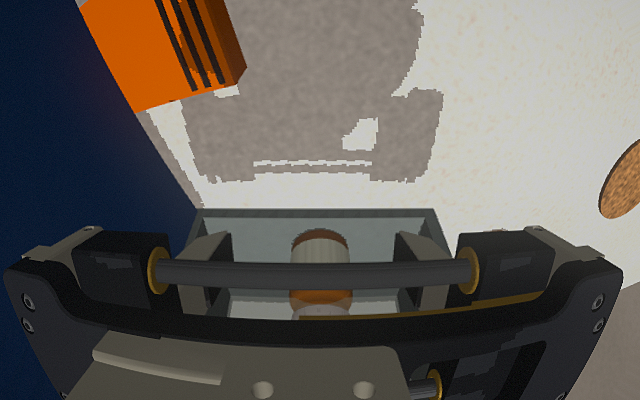

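View pics/sd5.png

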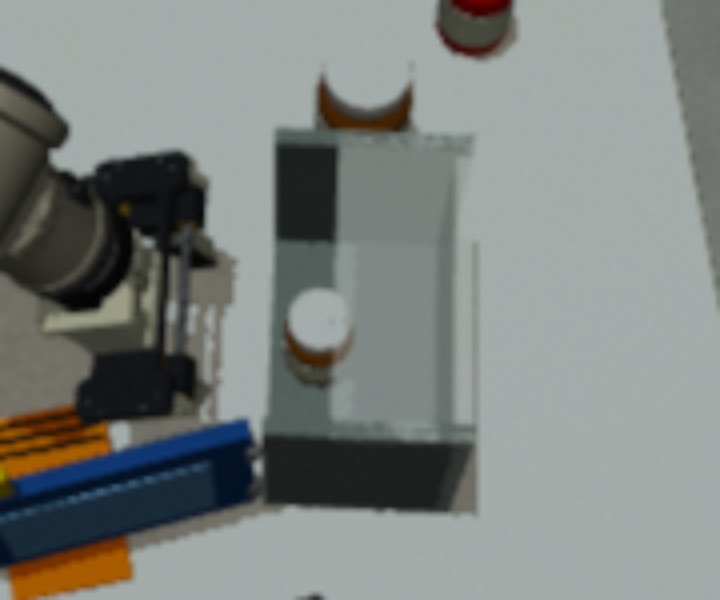

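The wrist picture shows the jar at about (320,270) between the two open fingers, with cabinet walls either side and the wedge at upper left. The side picture shows the gripper square in front of the opening. I'll advance at a slightly steeper angle, watching the force.

```bash
cat > cab.py <<'E'
from h import *
ex=np.array([np.cos(np.radians(-7.8)),np.sin(np.radians(-7.8))]); ey=np.array([-ex[1],ex[0]])
def w(dep,y,z): t=np.array([.5915,-.0886])+dep*ex+y*ey; return [t[0],t[1],z]
def loc(p): q=(np.array(p[:2])-[.5915,-.0886])@np.c_[ex,ey]; return np.r_[q,p[2]].round(4)
E
python3 - <<'E'
from cab import *
print(loc(sense()["eef_pos"]))
for d,z in [(-.03,.09),(0,.085),(.02,.08),(.0415,.072)]: print(d,z,rel(w(d,.0015,z),down(82.2,-22)))
E
```

```text
[-0.0479 -0.0004  0.0891]
-0.03 0.09 [0.082, 0.035, 0.009, 0.0, 0.002, 0.045]
0 0.085 [0.206, 0.124, 0.009, 0.0, 0.002, 0.045]
0.02 0.08 [0.285, 0.19, 0.009, 0.0, 0.002, 0.045]
0.0415 0.072 [0.364, 0.273, 0.008, 0.0, 0.002, 0.045]
```

```bash
python3 -m pendant '[[[0.04,0.02,0.005,0,0,0.03],[0.082,0.035,0.009,0,0.002,0.045],[0.12,0.06,0.009,0,0.002,0.045],[0.16,0.09,0.009,0,0.002,0.045],[0.206,0.124,0.009,0,0.002,0.045],[0.206,0.124,0.009,0,0.002,0.045],[0.206,0.124,0.009,0,0.002,0.045]]]'; python3 - <<'E'
from cab import *
s=sense();print(s['joint_positions'].round(3),loc(s['eef_pos']),s["ft_force"].round(1)); print(R.from_quat(s["tcp_rot"]).as_matrix().round(3))
p,d=read_camera("wrist"); cv2.imwrite("pics/w6.png",p[...,::-1])
p,d=read_camera("side"); cv2.imwrite("pics/sd6.png",cv2.resize(p[180:330,260:440,::-1],None,fx=4,fy=4))
for d,z in [(.02,.08),(.0415,.072)]: print(d,z,rel(w(d,.0015,z),down(82.2,-22)))
E
```

```text
clock: 21.0
eef_pos: [0.5906, -0.0869, 0.0829]
tcp_rot: [0.702, 0.086, 0.18, -0.684]
ft_force: [-0.5, 0.6, 0.6]
grip_width: 0.0915
[-0.309  0.472  1.86   0.152  0.439 -1.87 ] [-0.0011  0.0016  0.0829] [-0.5  0.6  0.6]
[[ 0.92   0.368  0.136]
 [-0.126 -0.05   0.991]
 [ 0.371 -0.929  0.001]]
0.02 0.08 [0.093, 0.054, -0.0, -0.0, -0.0, -0.003]
0.0415 0.072 [0.178, 0.131, -0.0, -0.0, -0.0, -0.003]
```

View pics/sd6.png

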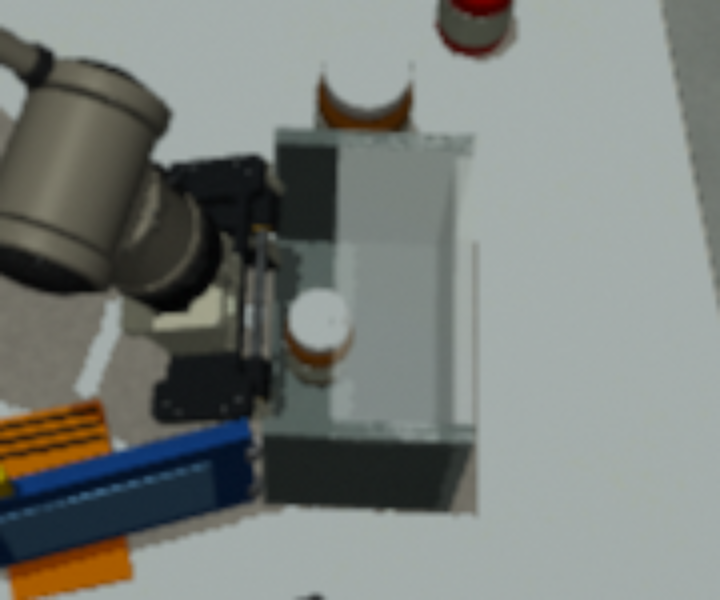

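View pics/w6.png

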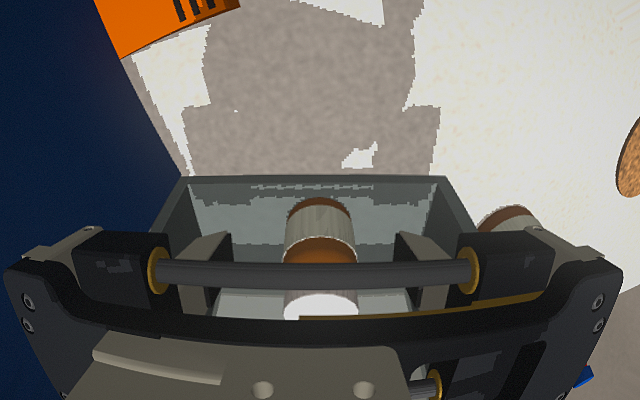

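```bash
python3 -m pendant '[[[0.03,0.02,0,0,0,0],[0.06,0.035,0,0,0,0],[0.09,0.054,0,0,0,0],[0.09,0.054,0,0,0,0]]]'; python3 - <<'E'
from cab import *
s=sense();print(s['joint_positions'].round(3),loc(s['eef_pos']),s["ft_force"].round(1),s["wrist_torque"].round(2))
for d,z in [(.03,.076),(.0415,.072)]: print(d,z,rel(w(d,.0015,z),down(82.2,-22)))
E
```

```text
clock: 21.5
eef_pos: [0.6126, -0.0901, 0.0801]
tcp_rot: [0.702, 0.087, 0.181, -0.684]
ft_force: [0.6, 0.5, -0.9]
grip_width: 0.0918
[-0.302  0.507  1.804  0.14   0.458 -1.85 ] [0.0211 0.0014 0.0801] [ 0.6  0.5 -0.9] [0.12 0.04 0.  ]
0.03 0.076 [0.034, 0.036, 0.0, -0.0, 0.0, -0.001]
0.0415 0.072 [0.08, 0.076, 0.0, -0.0, 0.0, -0.001]
```

```bash
python3 -m pendant '[[[0.025,0.025,0,0,0,0],[0.05,0.05,0,0,0,0],[0.08,0.076,0,0,0,0],[0.08,0.076,0,0,0,0]]]'; python3 - <<'E'
from cab import *
s=sense();print(s['joint_positions'].round(3),loc(s['eef_pos']),s["ft_force"].round(1),s["wrist_torque"].round(2))
p,d=read_camera("wrist"); cv2.imwrite("pics/w7.png",p[...,::-1])
p,d=read_camera("side"); cv2.imwrite("pics/sd7.png",cv2.resize(p[180:330,260:440,::-1],None,fx=4,fy=4))
E
```

```text
clock: 21.9
eef_pos: [0.6327, -0.0928, 0.0715]
tcp_rot: [0.702, 0.086, 0.181, -0.684]
ft_force: [-0.2, -0.0, 0.4]
grip_width: 0.0919
[-0.295  0.549  1.753  0.132  0.466 -1.837] [0.0414 0.0014 0.0715] [-0.2 -0.   0.4] [ 0.12  0.1  -0.01]
```

View pics/sd7.png

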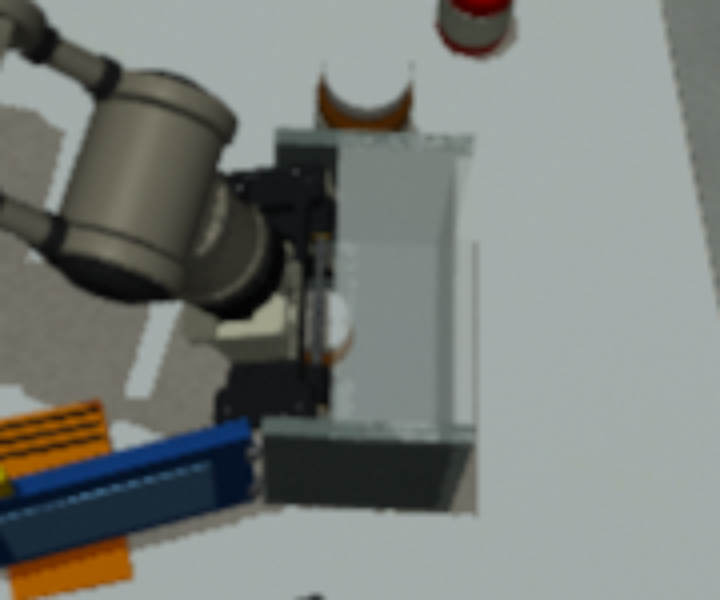

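View pics/w7.png

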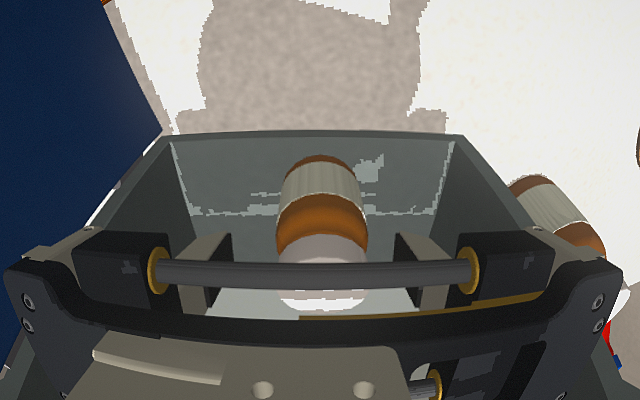

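```bash
python3 -m pendant '[[[0,0,0,0,0,0],[0,0,0,0,0,0],[0,0,0,0,0,0],[0,0,0,0,0,0],[0,0,0,0,0,0],[0,0,0,0,0,0],[0,0,0,0,0,0],[0,0,0,0,0,0]]]' 0.3 20; python3 - <<'E'
from cab import *
s=sense();print(s['joint_positions'].round(3),loc(s['eef_pos']),s["ft_force"].round(1),s["wrist_torque"].round(2),s["grip_width"])
p,d=read_camera("wrist"); cv2.imwrite("pics/w8.png",p[...,::-1])
for d,z in [(.0415,.084),(.02,.088),(0,.092),(-.04,.10),(-.1,.13)]: print(d,z,rel(w(d,.0015,z),down(82.2,-22)))
E
```

```text
clock: 22.8
eef_pos: [0.6319, -0.0925, 0.0721]
tcp_rot: [0.702, 0.086, 0.181, -0.684]
ft_force: [-0.5, 0.8, 1.6]
grip_width: 0.0499
[-0.295  0.547  1.755  0.132  0.467 -1.837] [0.0406 0.0016 0.0721] [-0.5  0.8  1.6] [ 0.3  -0.02  0.1 ] 0.04987041134540884
0.0415 0.084 [0.026, -0.054, -0.0, -0.0, -0.0, -0.002]
0.02 0.088 [-0.066, -0.112, -0.0, -0.0, -0.0, -0.002]
0 0.092 [-0.151, -0.168, -0.0, -0.0, -0.0, -0.002]
-0.04 0.1 [-0.322, -0.279, -0.0, -0.0, -0.0, -0.002]
-0.1 0.13 [-0.545, -0.53, -0.0, -0.0, -0.0, -0.002]
```

View pics/w8.png

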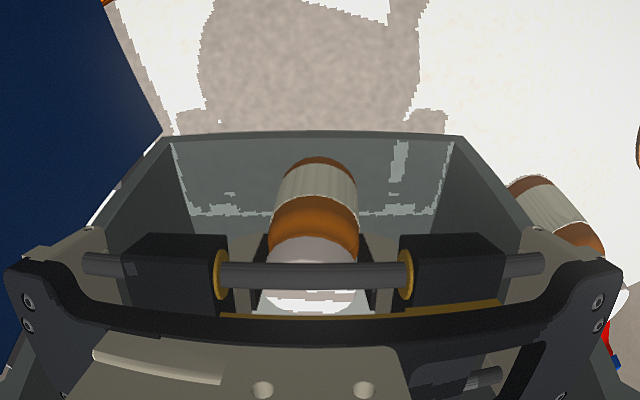

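Gripped at 50 mm on the cap. Now a small lift, then straight back out.

```bash
python3 -m pendant '[[[0.013,-0.03,0,0,0,0],[0.026,-0.054,0,0,0,0],[0.026,-0.054,0,0,0,0],[-0.02,-0.083,0,0,0,0],[-0.066,-0.112,0,0,0,0],[-0.11,-0.14,0,0,0,0],[-0.151,-0.168,0,0,0,0]]]' - 30; python3 - <<'E'
from cab import *
s=sense();print(s['joint_positions'].round(3),loc(s['eef_pos']),s["ft_force"].round(1),s["wrist_torque"].round(2),s["grip_width"])
for d,z in [(-.04,.10),(-.1,.12),(-.13,.15)]: print(d,z,rel(w(d,.0015,z),down(82.2,-22)))
E
```

```text
clock: 23.55
eef_pos: [0.5902, -0.0869, 0.0919]
tcp_rot: [0.702, 0.086, 0.181, -0.684]
ft_force: [-0.2, 0.2, -1.8]
grip_width: 0.0496
[-0.309  0.456  1.853  0.145  0.461 -1.862] [-0.0015  0.0016  0.0919] [-0.2  0.2 -1.8] [ 0.09  0.2  -0.  ] 0.04955005265605023
-0.04 0.1 [-0.164, -0.109, -0.0, -0.0, -0.0, -0.002]
-0.1 0.12 [-0.405, -0.313, -0.0, -0.0, -0.0, -0.002]
-0.13 0.15 [-0.489, -0.508, -0.0, -0.0, -0.0, -0.002]
```

```bash
python3 -m pendant '[[[-0.08,-0.05,0,0,0,0],[-0.164,-0.109,0,0,0,0],[-0.25,-0.18,0,0,0,0],[-0.33,-0.25,0,0,0,0],[-0.405,-0.313,0,0,0,0],[-0.45,-0.41,0,0,0,0],[-0.489,-0.508,0,0,0,0],[-0.489,-0.508,0,0,0,0]]]'; python3 - <<'E'
from cab import *
s=sense();print(s['joint_positions'].round(3),loc(s['eef_pos']),s['eef_pos'].round(4),s["ft_force"].round(1),s["grip_width"])
p,d=read_camera("wrist"); cv2.imwrite("pics/w9.png",p[...,::-1])
p,d=read_camera("side"); cv2.imwrite("pics/sd9.png",cv2.resize(p[100:350,200:450,::-1],None,fx=2.4,fy=2.4))
from door import door; door()
for cam in ["scene","side"]:
    p,d=read_camera(cam); P=cloud(cam,d)
    for t in cut_out("mat",cam)[:3]:
        Q=P[t["mask"]]; Q=Q[np.isfinite(Q).all(1)]; print(cam,t["conf"],np.array(cv2.minEnclosingCircle(Q[:,:2].astype(np.float32)*1000)[0]).round(1),np.percentile(Q[:,:2],[1,99],axis=0).mean(0).round(4))
E
```

```text
clock: 24.35
eef_pos: [0.4633, -0.0695, 0.1514]
tcp_rot: [0.702, 0.087, 0.182, -0.683]
ft_force: [-0.2, 0.2, -1.4]
grip_width: 0.0494
[-0.374  0.153  2.105  0.179  0.517 -1.947] [-0.1296  0.0015  0.1514] [ 0.4633 -0.0695  0.1514] [-0.2  0.2 -1.4] 0.049381576811396
door rad 1.872 [ 0.4722 -0.2086]
scene 0.98 [598.5 313.7] [0.5991 0.3132]
scene 0.92 [395.9 379. ] [0.3967 0.3794]
side 0.74 [598.1 313.6] [0.5984 0.3136]
side 0.62 [397.8 379.6] [0.3976 0.3791]
side 0.35 [ 546.6 -108.7] [ 0.5519 -0.1113]
```

View pics/sd9.png

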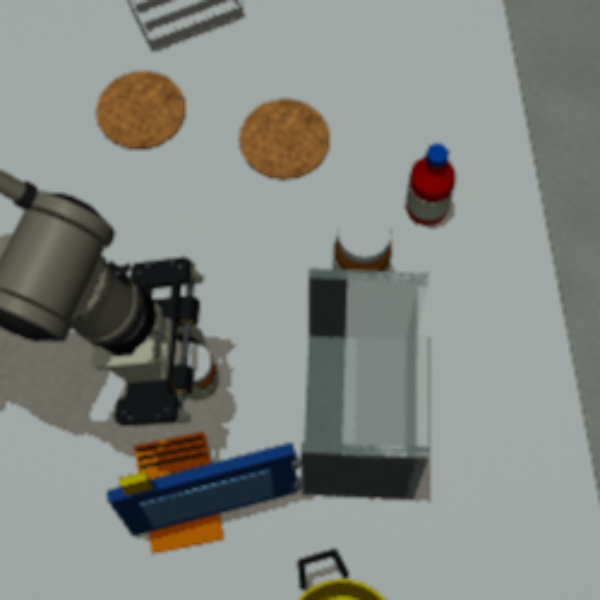

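View pics/w9.png

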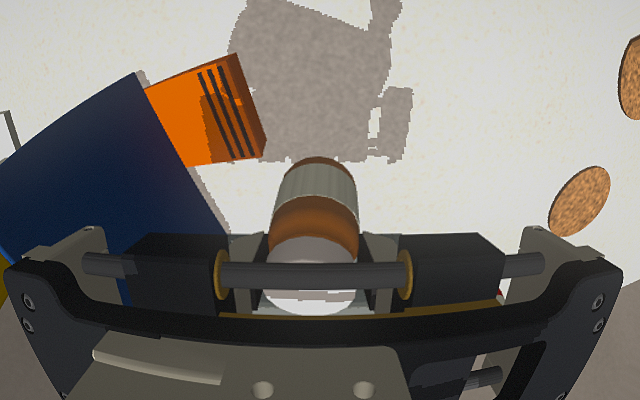

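The jar hangs upright between the pads in the wrist picture, at (315,250), and the door is still propped at 1.87 rad. Both mats show clearly. The farther one is at world (0.598, 0.3135), 0.675 m from the base, and the other is 0.55 m away.

```bash
python3 - <<'E'
from h import *
print(rel([.45,.02,.16],down(88,-22)),rel([.445,.11,.16],down(95,-22)))
E
```

```text
[-0.102, -0.099, 0.434, 0.024, -0.06, -0.003] [-0.182, -0.13, 0.877, 0.053, -0.132, -0.003]
```

```bash
python3 -m pendant '[[[-0.03,-0.03,0.1,0.006,-0.015,0],[-0.06,-0.06,0.25,0.013,-0.035,0],[-0.102,-0.099,0.42,0.024,-0.06,0],[-0.13,-0.11,0.58,0.034,-0.085,0],[-0.16,-0.12,0.74,0.044,-0.11,0],[-0.182,-0.13,0.877,0.053,-0.132,0],[-0.182,-0.13,0.877,0.053,-0.132,0]]]'; python3 - <<'E'
from h import *
s=sense();print(s['joint_positions'].round(3),s['eef_pos'].round(4),s['grip_width'].round(4))
print(rel([.48,.19,.16],down(105,-22)),rel([.54,.27,.15],down(112,-22)))
E
```

```text
clock: 25.4
eef_pos: [0.4447, 0.1124, 0.1601]
tcp_rot: [-0.687, -0.165, -0.102, 0.7]
ft_force: [0.2, -0.5, -1.8]
grip_width: 0.0494Traceback (most recent call last):
  File "<stdin>", line 2, in <module>
AttributeError: 'float' object has no attribute 'round'
```

```bash
python3 - <<'E'
from h import *
s=sense();print(s['joint_positions'].round(3),s['eef_pos'].round(4),s['grip_width'])
print(rel([.48,.19,.16],down(105,-22)),rel([.54,.27,.15],down(112,-22)))
E
```

```text
[ 0.075  0.124  2.108  0.014  0.53  -1.598] [0.4447 0.1124 0.1601] 0.049444168437226044
[0.196, 0.079, 0.37, 0.04, -0.101, -0.002] [0.488, 0.25, 0.741, 0.069, -0.173, -0.002]
```

```bash
python3 -m pendant '[[[0.06,0.02,0.12,0.013,-0.03,0],[0.13,0.05,0.25,0.026,-0.065,0],[0.196,0.079,0.37,0.04,-0.1,0],[0.3,0.135,0.5,0.05,-0.13,0],[0.4,0.195,0.62,0.06,-0.15,0],[0.488,0.25,0.741,0.069,-0.173,0],[0.488,0.25,0.741,0.069,-0.173,0]]]'; python3 - <<'E'
from h import *
s=sense();print(s['joint_positions'].round(3),s['eef_pos'].round(4),s['grip_width'])
for z in [.13,.09,.07,.066]: print(z,rel([.602,.315,z],down(115,-22)))
E
```

```text
clock: 26.1
eef_pos: [0.5431, 0.2687, 0.1494]
tcp_rot: [-0.656, -0.263, -0.0, 0.707]
ft_force: [-1.1, -1.1, -2.2]
grip_width: 0.0493
[ 0.321  0.385  1.767  0.04   0.608 -1.66 ] [0.5431 0.2687 0.1494] 0.04931548107622047
0.13 [0.298, 0.224, 0.105, 0.013, -0.033, -0.001]
0.09 [0.223, 0.41, 0.105, 0.013, -0.033, -0.001]
0.07 [0.186, 0.503, 0.105, 0.013, -0.033, -0.001]
0.066 [0.178, 0.521, 0.105, 0.013, -0.033, -0.001]
```

```bash
python3 -m pendant '[[[0.15,0.11,0.05,0.006,-0.015,0],[0.298,0.224,0.105,0.013,-0.033,0],[0.26,0.32,0.105,0.013,-0.033,0],[0.223,0.41,0.105,0.013,-0.033,0],[0.21,0.445,0.105,0.013,-0.033,0],[0.2,0.47,0.105,0.013,-0.033,0],[0.2,0.47,0.105,0.013,-0.033,0]]]'; python3 - <<'E'
from h import *
s=sense();print(s['joint_positions'].round(3),s['eef_pos'].round(4),s['grip_width'],s["ft_force"])
for z in [.07,.067]: print(z,rel([.602,.315,z],down(115,-22)))
p,d=read_camera("wrist"); cv2.imwrite("pics/w10.png",p[...,::-1])
P=cloud("wrist",d)
for n in ["mat","jar"]:
    for t in cut_out(n,"wrist")[:3]:
        Q=P[t["mask"]]; Q=Q[np.isfinite(Q).all(1)]; print(n,t["conf"],t["bbox"],np.percentile(Q,[2,50,98],axis=0).round(3).tolist())
p,d=read_camera("side"); cv2.imwrite("pics/sd10.png",cv2.resize(p[80:280,220:420,::-1],None,fx=3,fy=3))
E
```

```text
clock: 26.8
eef_pos: [0.6, 0.3129, 0.0779]
tcp_rot: [-0.649, -0.28, 0.019, 0.707]
ft_force: [-0.0, -0.2, -1.9]
grip_width: 0.0493
[ 0.353  0.592  1.64   0.06   0.531 -1.698] [0.6    0.3129 0.0779] 0.04933424221620163 [-0.01146749 -0.17183278 -1.91162007]
0.07 [-0.002, 0.042, 0.005, 0.0, -0.001, -0.002]
0.067 [-0.007, 0.056, 0.005, 0.0, -0.001, -0.002]
mat 0.89 [451.1, 0.9, 140.7, 75.4] [[0.373, 0.345, 0.004], [0.428, 0.396, 0.006], [0.457, 0.44, 0.007]]
mat 0.37 [265.9, 157.4, 93.5, 158.3] [[0.571, 0.289, 0.027], [0.579, 0.306, 0.082], [0.615, 0.332, 0.11]]
jar 0.65 [0.0, 131.6, 94.2, 168.4] [[0.646, 0.083, 0.004], [0.659, 0.123, 0.062], [0.696, 0.137, 0.13]]
```

View pics/w10.png

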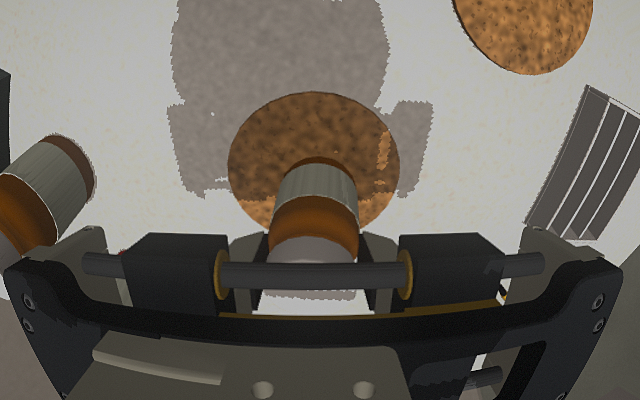

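View pics/sd10.png

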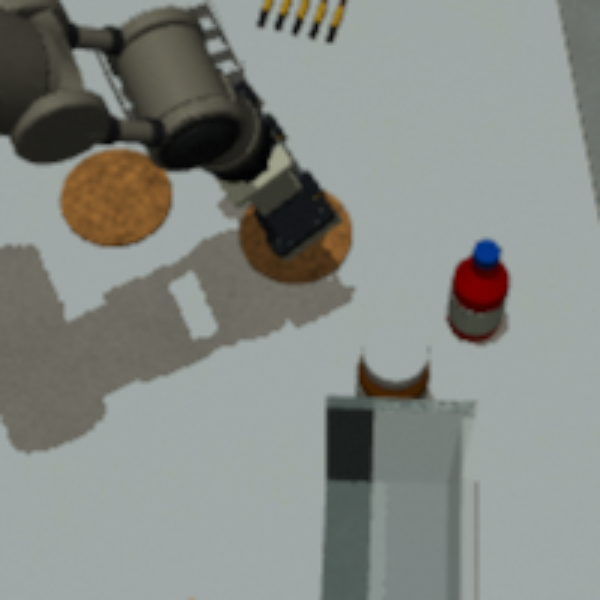

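Both pictures show the jar over the farther mat, near its middle. Now a gentle lowering.

```bash
python3 -m pendant '[[[0,0.015,0,0,0,0],[-0.001,0.03,0.003,0,0,0],[-0.002,0.042,0.005,0,0,0],[-0.004,0.05,0.005,0,0,0],[-0.007,0.056,0.005,0,0,0],[-0.007,0.056,0.005,0,0,0]]]'; python3 -c "
from h import *
s=sense();print(s['eef_pos'].round(4),s['ft_force'].round(1),s['grip_width'])"
```

```text
clock: 27.6
eef_pos: [0.602, 0.3155, 0.0668]
tcp_rot: [-0.649, -0.281, 0.02, 0.707]
ft_force: [-0.2, 0.3, -2.3]
grip_width: 0.0493
[0.602  0.3155 0.0668] [-0.2  0.3 -2.3] 0.04934534229797874
```

```bash
python3 -m pendant '[[[-0.001,0.003,0,0,0,0],[-0.002,0.005,0,0,0,0],[-0.002,0.005,0,0,0,0]]]'; python3 -c "
from h import *
s=sense();print(s['eef_pos'].round(4),s['ft_force'].round(1),s['grip_width'])"
```

```text
clock: 27.9
eef_pos: [0.6023, 0.3155, 0.0662]
tcp_rot: [-0.649, -0.281, 0.019, 0.707]
ft_force: [-0.3, -0.3, -2.3]
grip_width: 0.0493
[0.6023 0.3155 0.0662] [-0.3 -0.3 -2.3] 0.0492710181330505
```

```bash
python3 -m pendant '[[[-0.002,0.005,0,0,0,0],[-0.003,0.008,0,0,0,0],[-0.003,0.008,0,0,0,0]]]'; python3 -c "
from h import *
s=sense();print(s['eef_pos'].round(4),s['ft_force'].round(1),s['grip_width'])"
```

```text
clock: 28.2
eef_pos: [0.6031, 0.3159, 0.066]
tcp_rot: [-0.649, -0.282, 0.018, 0.707]
ft_force: [-1.5, -0.8, 5.1]
grip_width: 0.0489
[0.6031 0.3159 0.066 ] [-1.5 -0.8  5.1] 0.04890815754101904
```

Contact felt (+5 N). Now release and wait.

```bash
python3 -m pendant '[[[0,0,0,0,0,0],[0,0,0,0,0,0],[0,0,0,0,0,0],[0,0,0,0,0,0],[0,0,0,0,0,0]]]' 0.8; python3 -m pendant '[[[0,-0.05,0,0,0,0],[0,-0.12,0,0,0,0],[0,-0.25,0,0,0,0],[0,-0.4,0,0,0,0],[0,-0.6,0,0,0,0],[0,-0.8,0,0,0,0],[0,-1,0,0,0,0]]]'; python3 - <<'E'
from h import *
from door import door
s=sense();print(s['eef_pos'].round(4),s['ft_force'].round(1),s['grip_width'])
door()
for cam in ["scene","side"]:
    p,d=read_camera(cam); P=cloud(cam,d); C=P.reshape(-1,3); C=C[np.isfinite(C).all(1)]
    cv2.imwrite(f"pics/{cam}_f.png",p[...,::-1])
    r=(C[:,2]>0.086)&(C[:,2]<0.106)&(np.hypot(C[:,0]-.6,C[:,1]-.3135)<.06); x=C[r]
    if len(x): print(cam,len(x),np.median(x,0).round(4),cv2.minEnclosingCircle(x[:,:2].astype(np.float32)*1000))
    for n in ["jar","pot","bottle","tray","wedge"]:
        for t in cut_out(n,cam)[:2]:
            Q=P[t["mask"]]; Q=Q[np.isfinite(Q).all(1)]; print(cam,n,round(t["conf"],2),np.percentile(Q,[3,50,97],axis=0).round(3).tolist())
p,d=read_camera("wrist"); cv2.imwrite("pics/w11.png",p[...,::-1])
E
```

```text
clock: 28.7
eef_pos: [0.6023, 0.3155, 0.0643]
tcp_rot: [-0.649, -0.281, 0.019, 0.707]
ft_force: [-0.3, 0.1, 0.6]
grip_width: 0.0732
clock: 29.4
eef_pos: [0.5337, 0.2837, 0.2529]
tcp_rot: [-0.649, -0.281, 0.019, 0.707]
ft_force: [-0.3, 0.0, -0.8]
grip_width: 0.0735
[0.5337 0.2837 0.2529] [-0.3  0.  -0.8] 0.07345733016191622
door rad 1.883 [ 0.4726 -0.2095]
scene 211 [0.5978 0.3177 0.095 ] ((598.017578125, 317.4705810546875), 23.310443878173828)
scene jar 0.9 [[0.649, 0.069, 0.027], [0.676, 0.109, 0.127], [0.71, 0.133, 0.134]]
scene jar 0.68 [[0.369, -0.223, 0.018], [0.462, -0.205, 0.138], [0.564, -0.187, 0.233]]
scene pot 0.7 [[0.546, -0.477, -0.001], [0.608, -0.412, 0.055], [0.665, -0.306, 0.111]]
scene bottle 0.96 [[0.757, 0.166, 0.014], [0.775, 0.194, 0.107], [0.801, 0.215, 0.161]]
scene tray 0.62 [[0.4, 0.495, -0.002], [0.472, 0.552, 0.004], [0.541, 0.614, 0.03]]
scene wedge 0.57 [[0.379, -0.208, 0.009], [0.42, -0.158, 0.025], [0.464, -0.119, 0.038]]
side 157 [0.5975 0.3138 0.0961] ((595.5480346679688, 316.60809326171875), 25.745195388793945)
side jar 0.94 [[0.648, 0.063, 0.065], [0.681, 0.085, 0.129], [0.715, 0.124, 0.136]]
side jar 0.85 [[0.575, 0.29, 0.011], [0.597, 0.302, 0.075], [0.62, 0.336, 0.101]]
side pot 0.66 [[0.549, -0.45, 0.0], [0.606, -0.378, 0.008], [0.663, -0.295, 0.112]]
side pot 0.37 [[0.39, -0.229, 0.01], [0.638, -0.165, 0.206], [0.724, 0.007, 0.216]]
side bottle 0.55 [[0.757, 0.155, 0.006], [0.78, 0.17, 0.101], [0.81, 0.2, 0.161]]
side tray 0.57 [[0.458, 0.508, -0.001], [0.52, 0.58, 0.014], [0.549, 0.625, 0.033]]
side wedge 0.6 [[0.377, -0.248, 0.001], [0.422, -0.155, 0.027], [0.468, -0.122, 0.04]]
```

View pics/side_f.png

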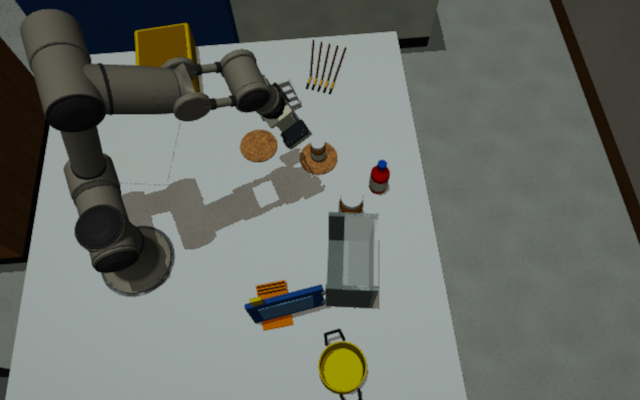

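View pics/w11.png

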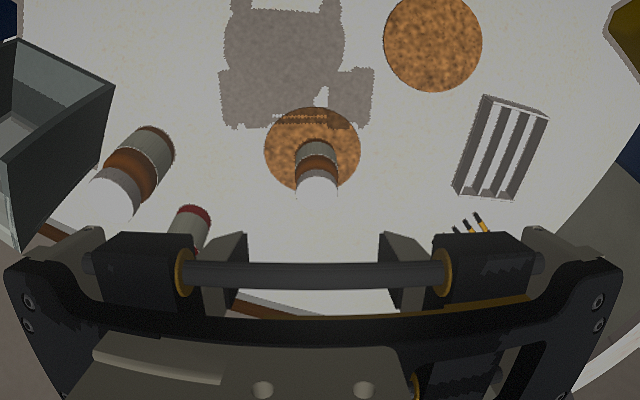

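The side picture shows the jar upright on the farther mat at (318,155) and the door resting on the wedge near (285,303). The gripper is clear of everything, so I'm handing in.

```bash
python3 -m pendant '[[[0,0,0,0,0,0],[0,0,0,0,0,0],[0,0,0,0,0,0]]]'; python3 -c "
from h import *
print(job_done())"
```

```text
clock: 30.4
eef_pos: [0.5348, 0.2842, 0.2501]
tcp_rot: [-0.649, -0.281, 0.019, 0.707]
ft_force: [-0.0, 0.6, 0.1]
grip_width: 0.0734
the job is handed in; nothing more can be done
None
```

The door is propped open and the jar stands on the mat, but the run may still fail because I went over the 120 N wrist-force limit once. At 12.95 s the fingers came down on the wedge's ribbed edge and the wrist read about 142 N (138 N of it vertical). An earlier call had stopped short of where I assumed, and I didn't check the position before lowering. I lifted straight off and the wedge had not moved, but the judge may have counted it.

**What I did:** I turned the wedge, which actually started with its thin end towards -x rather than -y. Then I hooked the tab and opened the door to about 2 rad. I pushed the wedge under it until it jammed, and let go. Then I reached in at a tilt, gripped the jar by its cap and set it on the mat farthest from the base.

**Last checks, about 1 s before handing in at 30.4 s:**
- **Door:** 1.88 rad open, the same as when I let go of it. The wedge looks flat and in place under it. I could not measure the contact force between them.
- **Jar:** upright, with its axis about 4 mm from the mat's centre, and the gripper is clear of it.
- **Pot, bottle and tray:** the scene camera shows no movement worth noting. The side camera's tray and pot outlines were partly blocked or unclear, so they confirm little.
- **Robot:** nothing touching, with wrist force at noise level.

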